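Clear and pack the fitter's case and lock it with the snap-pin bar

ROBOT

A 6-joint arm with a two-finger parallel gripper is mounted at the origin on a cart in front of the work surface, level with it; the furniture and walls round the work are solid. World frame = base frame: x ahead of the robot, y to its left, z up, the work surface at z = 0. Lengths are in mm, angles in rad, forces in N, time in s.
With the tool pointing down it reaches from about 350 to 975 mm from the base axis. Payload 7.1 kg.
Tool frame: the origin (TCP) lies midway between the tips of the shut fingers; the grasp point (between the pads) lies ctrl.grip_point_offset behind it (ctrl.grip_point_offset is the distance from the TCP to the grasp point, in mm); z points along the fingers, y is the line along which they close (so a half turn about z gives the same grasp; the last joint's range is limited). The gripper opens to 88 mm and grips with 3 to 60 N. Pads are 20 mm wide; open, the fingers measure 115 mm over their backs; the gripper's body (75 mm by 178 mm) begins 61 mm behind the grasp point.
Start: joints at [1.102, 0.423, 1.63, -0, 1.089, -0.019], TCP at [271.708, 562.832, 222.675] pointing down, gripper open.
Joint ranges: [-3, 3], [-0.9, 2.11], [0.09, 2.58], [-1.31, 4.45], [0.11, 2.69], [-2.54, 2.54]. Speed limits (rad/s): [2.39, 2.39, 3.01, 3.14, 3.14, 3.14].

INTERFACE

Orientations are given as a rotation vector (axis times angle).
In Python, from workcell import ctrl gives the robot as it stands.
- The arm moves only by the tool apply_moves, never from a script. Its argument "targets" is a list of rows, each an object of numbers: "tx", "ty", "tz": the shift along the world's x, y, z in m; "spin": the turn about the world's z in degrees. In form: [{"tx": .., "ty": .., "tz": .., "spin": ..}, ...]. A call has exactly 8 rows; each row is the pose to reach, as a shift and turn from the pose commanded when the call began; what a row does not reach only later rows make up. A row lasts 1/10 s, in which the tool goes at most 50 mm and 8.59 degrees, less where a joint would pass 70% of its speed; a pose out of reach is approached as far as the arm can. A call with a gripper value outside its range is refused whole. "gripper" is the closure, from -1 (fully open) to 1 (shut), set as the call begins (left out, the last holds). The fingers move at their own pace and stop on an object; the grip force is fixed at half the most. Time passes only in rows, so rows that repeat a pose let the fingers close, or fill a call up. It gives the time, the measured TCP pose, the force, the opening and the grip force at its end, in the units of the state.
- ctrl.get_obs(): the state, without advancing time (a new reading comes with each control period).
- ctrl.get_image(name): name is "scene" or "top" or "wrist"; returns the picture (420x560x3 uint8, red, green, blue); there is no depth.
- ctrl.get_calibration(name): a dict with "fov_y" (degrees; the focal length in pixels is half the picture's height over the tangent of half this angle, whatever the lens; pixels are square), "cx", "cy" (the principal point, pixels), "rvec" (rotation vector, rad) and "tvec" (3), from world to camera coordinates, as OpenCV has them. Camera axes: x right, y down, z forward; pixel columns grow to the right and rows downward; lengths in mm; the calibration is good to about 2 mm. A picture is of the moment at which its call begins: read the wrist's pose just before it. get_calibration takes no time and is no camera call; for the wrist camera it gives the pose at the moment of the call.
- ctrl.close_job(): hands the job in; it is judged then, once.
Trained networks look in the newest picture that a camera, given by its name, has taken for a name from the list of things; names that differ only in an ending like _2 or _b are one class to them, and where a whole thing is asked for, a point or a joint stands for the part that bears it (a point fixed in the world has none). Each returns a list of dicts, best first, with "score" (0 to 1); they miss things now and then, are a little off and sometimes report something else, mostly with a low value. They report only what shows in the picture. A call takes as long as a camera call. They do not tell look-alikes from the thing itself.
- ctrl.outline_of(name, camera): "pixels" (420x560 bool, what is visible of it) and "box" ([left, top, right, bottom] in pixels, round what is visible of it).
- ctrl.pinpoint(name, camera): "uv" ([column, row] in pixels: a listed point, or the origin of a listed thing).
The state is a dict: "t": time; "qpos": joint angles; "qvel": joint speeds; "joint_torque": joint torques, N m; "ee_pos": TCP position; "orientation": TCP orientation; "ft_force": force on the tool from outside, world axes, zero at the start; "moment": the same for the moment, N m; "width": finger opening in mm; "grasp_force": force on a finger pad.
Only numpy, scipy, OpenCV 4.12 (cv2) and the standard library are available. Lean on these libraries where they do the work, as an engineer would, in place of code of your own. Each camera call takes 0.05 s, during which the arm holds its last target. There are 200 camera calls.

TASK

Take the flat dark timber offcut that was left in the open clamshell case out and lay it on the table beside the case, and pack every kit item that is out on the table (any of the tape measure, the closed drill-bit case, the cork sanding block and the thick timber packing block) into the case. Then shut the lid fully so that the two halves meet edge to edge all round. Only then press the button pin of the lock bar on the front of the case down flush and slide the bar to the left over the lid's tongue until the pin pops up in the second hole. Leave the chisel and the screwdriver where they lie.

Things in the scene. Friction and masses are not known exactly. Their poses are not given: they have to be found in the camera images.
- case: Lower half of a grey clamshell case, fixed to the table: open tray 148 (x) x 308 (y) x 38 mm high, walls and floor 4 mm, inside 140 x 300 mm. Origin: centre of the underside; x points from the front (robot side) to the hinge side, y to the left, z up. Shut, the case is 76 mm high, 68 mm clear inside.
- lid (a joint): Lid angle, rad: 0 = shut edge to edge; grows as the front edge lifts, at most 1.85. The lid is a half shell like the tray (148 x 308 x 38 mm deep), open side down when shut; its flat outer face is 38 mm from the hinge plane. Stiff friction hinge, 0.26 N m: it stays where it is left; push it over from behind its outer face, then down, with 2 to 5 N at the front edge.
- hinge (a point): Middle of the lid's hinge line, on the tray's rear upper rim (case x = 74, y = 0, z = 38 mm). Axes as the case's; the line runs along y.
- lid_edge (a point): Middle of the lid's front rim, 148 mm from the hinge line; moves with the lid. Shut, it meets the tray's front rim at z = 38 mm.
- tongue_tip (a point): Tip of the steel tongue (36 mm wide, 6 mm thick) that stands 50 mm out from the lid's front rim, centred at y = 80 mm of the case. Shut, it lies level, 6 mm below the path of the lock bar, which slides over it. If the bar is already out, the tongue strikes it and the lid cannot shut.
- tube_mouth (a point): Top of the left, open end of the steel tube fixed in front of the case (case x = -108, y = 0, z = 71 mm). The tube is 28 mm wide, z = 46 to 71 mm, and runs 168 mm to the right (-y) from here, 20 mm clear of the case front; its top has two 18 mm holes, 100 and 40 mm right of the mouth. The lock bar comes out of this end. Axes as the case's.
- hole2 (a point): Centre of the second hole in the tube's top, 40 mm to the right of the mouth, where the pin must pop up. Axes as the case's.
- lock_bar (a joint): How far the lock bar (18 mm square) is out to the left (+y of the case), m: 0 to 0.004 = parked, pin in the first hole; 0.060 = pin in the second; stop at 0.062. Parked, a 9 N inner spring pushes it against the pin; once the pin is pressed to about 1 mm of flush, the bar jumps out 15 to 25 mm by itself and the tube wall keeps the pin down. Push it on (3 N) until the pin pops up.
- bar_grip (a point): In the black upright grip at the bar's left end, 9 mm below its top (top at z = 109 mm of the case). The grip is 14 mm thick (y, along the bar) and 24 mm wide (x), with flat sides; parked it is centred 43 mm left of the tube mouth, 36 mm free between. Pinch it from above, fingers left and right of it, or push its right side. Axes as the case's.
- lock_pin (a joint): How far the button pin is pressed down, m: 0 = fully up, 6 mm proud of the tube's top; 0.006 = flush; about 0.008 when held under the tube's wall; at most 0.010. Spring: 2 N at the top, 3 N flush, plus friction: 4 to 5 N press it down. A half-pressed pin may stay half down; press it on to flush.
- pin_top (a point): Top of the domed steel button pin, 14 mm diameter, that stands up out of the tube's first hole, 100 mm right of the mouth, at the start. It moves with the bar and when pressed. Axes as the case's.
- tape_measure: Tape measure standing on its base, body 34 (x) x 68 (y, from -27 to +41) x 59 mm high; origin: centre of the underside. 0.24 kg. It can be gripped across the narrow side from above.
- bit_case: Closed drill-bit case lying flat, 60 (x, from -28 to +32) x 110 (y) x 31 mm high; origin: underside. 0.21 kg. It can be gripped across the narrow side from above.
- sanding_block: Cork sanding block, 64 (x) x 110 (y) x 38 mm high; origin: centre of the underside. 0.09 kg. It can be gripped across the narrow side from above.
- packer: Timber packing block (planed offcut), 50 (x) x 70 (y) x 45 mm high; origin: centre of the underside. 0.1 kg. It can be gripped across the narrow side from above.
- stray: Flat dark timber offcut lying in the tray at the start, 60 (x) x 90 (y) x 20 mm high; origin: centre of the underside. 0.07 kg. Grip across the 60 mm side from above. Its place is on the table, clear of the case and tube.
- screwdriver: Screwdriver with a moulded orange grip, 267 mm long along its y, 30 mm thick, at the back right; not part of the job. Origin: below its middle.
- chisel: Bevel-edge chisel with a red handle, 255 mm long along its y, 27 mm thick, behind the case; not part of the job. Origin: below its middle.
Not all that is in view belongs to the job. Leave any pink or red look-alike of the bit_case alone.

How it is judged (in metres and radians):
On the way, in this order (a step that is already met when the one before it is completed fails the run):
1. every kit item that is there lies in the lower half of the case and the offcut is out on the table (x of tape_measure in the frame of case between -0.072 and 0.072 m and y of tape_measure in the frame of case between -0.152 and 0.152 m and z of tape_measure in the frame of case between -0.002 and 0.05 m and x of bit_case in the frame of case between -0.072 and 0.072 m and y of bit_case in the frame of case between -0.152 and 0.152 m and z of bit_case in the frame of case between -0.002 and 0.05 m and x of sanding_block in the frame of case between -0.072 and 0.072 m and y of sanding_block in the frame of case between -0.152 and 0.152 m and z of sanding_block in the frame of case between -0.002 and 0.05 m and x of packer in the frame of case between -0.072 and 0.072 m and y of packer in the frame of case between -0.152 and 0.152 m and z of packer in the frame of case between -0.002 and 0.05 m and (y of stray in the frame of case above 0.17 m or y of stray in the frame of case below -0.17 m or x of stray in the frame of case above 0.1 m or x of stray in the frame of case below -0.13 m) and height (world z) of stray below 0.04 m and value of joint lock_bar below 0.008 m), for 0.2 s.
2. the lid is shut edge to edge on them, the bar still parked (all of step 1 and value of joint lid below 0.03 rad), for 0.3 s.
3. the button pin is pressed down flush, the lid staying shut (value of joint lid below 0.03 rad and value of joint lock_pin above 0.0045 m), for 0.05 s.
4. the bar is slid out and the pin has popped up in the second hole (value of joint lid below 0.03 rad and value of joint lock_bar above 0.055 m and value of joint lock_pin below 0.002 m), for 0.3 s.
At the end, for the whole second after the job is handed in: Every kit item that is present lies inside the case, the offcut lies on the table clear of it, the lid is shut (under 0.03 rad, about 4 mm at its front edge), the bar is out by more than 55 mm and the pin is up in the second hole (less than 2 mm short of fully up) (all of step 4 and x of tape_measure in the frame of case between -0.072 and 0.072 m and y of tape_measure in the frame of case between -0.152 and 0.152 m and z of tape_measure in the frame of case between -0.002 and 0.05 m and x of bit_case in the frame of case between -0.072 and 0.072 m and y of bit_case in the frame of case between -0.152 and 0.152 m and z of bit_case in the frame of case between -0.002 and 0.05 m and x of sanding_block in the frame of case between -0.072 and 0.072 m and y of sanding_block in the frame of case between -0.152 and 0.152 m and z of sanding_block in the frame of case between -0.002 and 0.05 m and x of packer in the frame of case between -0.072 and 0.072 m and y of packer in the frame of case between -0.152 and 0.152 m and z of packer in the frame of case between -0.002 and 0.05 m and (y of stray in the frame of case above 0.17 m or y of stray in the frame of case below -0.17 m or x of stray in the frame of case above 0.1 m or x of stray in the frame of case below -0.13 m) and height (world z) of stray below 0.04 m); the robot touches nothing.
It fails at once if the chisel or the screwdriver is shifted by more than 30 mm (distance of any of screwdriver, chisel from where it was at the start of the episode above 0.03 m).
Of tape_measure, bit_case, sanding_block, packer only 2 to 3 are there at a start; the rules pass over those that are not, and their reading is None.
At some moment in a run one of tape_measure, bit_case, sanding_block, packer, stray may be knocked a few centimetres aside while the robot is not near it.
Once in a run the grip may slacken for a moment while it holds something.
It also fails if it takes over 210 s, if anything falls off the work surface, if the arm or the gripper's body presses on something with over 40 N, if the wrist force passes 120 N, or if a joint passes its speed limit or range.

## Working session

There is one attempt and no reset: what is moved stays moved. The work goes in short steps, Python scripts to look and compute and a tool call to move; the robot and the scene stay as the last step left them, time stands still between calls to the robot, and variables do not carry over. Pictures are saved under pics/ and viewed, at most 14 in all, crops included, and the job is handed in when it is done.

Besides the shell and the picture viewer there is one more tool, called as name(argument=value, ...), one argument or row to a line, values as JSON. apply_moves: Moves the arm, as the interface text tells. Its arguments: {"type":"object","properties":{"targets":{"type":"array"},"gripper":{"type":"number"}},"required":["targets"]}

```bash
mkdir -p pics; ls; cat > h.py <<'E'
import numpy as np, cv2
from workcell import ctrl
def save(n,f): cv2.imwrite('pics/'+f, cv2.cvtColor(ctrl.get_image(n),cv2.COLOR_RGB2BGR))
def cam(n):
    c=ctrl.get_calibration(n); f=210/np.tan(np.radians(c['fov_y'])/2)
    K=np.array([[f,0,c['cx']],[0,f,c['cy']],[0,0,1]]); R=cv2.Rodrigues(np.array(c['rvec'],float))[0]
    return K,R,np.array(c['tvec'],float).ravel(),c
def ray(n,uv):
    K,R,t,_=cam(n); d=R.T@np.linalg.inv(K)@np.array([uv[0],uv[1],1.]); return -R.T@t,d/np.linalg.norm(d)
def at_z(n,uv,z):
    o,d=ray(n,uv); return o+d*(z-o[2])/d[2]
def tri(rays):
    A=np.zeros((3,3));b=np.zeros(3)
    for o,d in rays:
        P=np.eye(3)-np.outer(d,d);A+=P;b+=P@o
    X=np.linalg.solve(A,b); return X,[np.linalg.norm((np.eye(3)-np.outer(d,d))@(X-o)) for o,d in rays]
def proj(n,X):
    K,R,t,_=cam(n); p=(R@np.atleast_2d(X).T).T+t; p=p@K.T; return p[:,:2]/p[:,2:]
E
python3 - <<'E'
from h import *
o=ctrl.get_obs(); print({k:np.round(v,3) for k,v in o.items()}, ctrl.grip_point_offset)
for n in ['scene','top','wrist']: save(n,n+'0.png'); c=ctrl.get_calibration(n); print(n,c, ray(n,(280,210)))
for n in ['scene','top']:
    for k in ['tape_measure','bit_case','sanding_block','packer','stray','screwdriver','chisel','case','hinge','lid_edge','tongue_tip','tube_mouth','hole2','bar_grip','pin_top']:
        print(n,k,[(np.round(d['uv']).tolist(),round(d['score'],2)) for d in ctrl.pinpoint(k,n)[:3]])
E
```

```text
pics
{'t': np.float64(0.0), 'qpos': array([ 1.102,  0.424,  1.631, -0.   ,  1.089, -0.019]), 'qvel': array([-0.002, -0.001,  0.001,  0.001,  0.001, -0.001]), 'joint_torque': array([ 2.0000e-03, -5.4465e+01, -2.7366e+01,  6.5000e-02,  2.3000e-02,
       -0.0000e+00]), 'ee_pos': array([271.482, 562.342, 221.906]), 'orientation': array([-7.010e-01, -3.062e+00,  2.000e-03]), 'ft_force': array([-0.531,  1.342,  0.255]), 'moment': array([-0.015, -0.051,  0.003]), 'grasp_force': np.float64(0.0), 'width': np.float64(87.931)} 18.700000000000003
scene {'fov_y': 51.240948115774756, 'cx': 289.0685164845959, 'cy': 207.87378636313872, 'rvec': array([ 2.41415935, -0.029631  ,  0.01547583]), 'tvec': array([-589.22585693,  192.89119125, 1469.30663043])} (array([ 563.90235044, -847.56978337, 1227.55680025]), array([-0.00142937,  0.66133748, -0.75008713]))
top {'fov_y': 43.03592218064967, 'cx': 278.2874036469189, 'cy': 207.44377314573254, 'rvec': array([ 2.10829972, -2.16173075,  0.19732443]), 'tvec': array([ 162.15095294,  577.02431845, 1751.94347281])} (array([ 269.36045078,  170.23745843, 1824.01208
[... 1019 characters left out ...]
 pin_top []
top tape_measure [([230.0, 252.0], 0.7)]
top bit_case [([182.0, 250.0], 0.96), ([226.0, 206.0], 0.8), ([130.0, 265.0], 0.78)]
top sanding_block []
top packer [([412.0, 248.0], 0.72)]
top stray [([334.0, 218.0], 0.72)]
top screwdriver [([390.0, 166.0], 0.9)]
top chisel [([301.0, 156.0], 0.87), ([412.0, 245.0], 0.68), ([225.0, 205.0], 0.17)]
top case [([324.0, 215.0], 0.98)]
top hinge [([306.0, 170.0], 0.69), ([326.0, 194.0], 0.67)]
top lid_edge [([330.0, 177.0], 0.72)]
top tongue_tip [([307.0, 167.0], 0.69), ([229.0, 252.0], 0.41)]
top tube_mouth [([322.0, 243.0], 0.81), ([410.0, 245.0], 0.61)]
top hole2 [([339.0, 247.0], 0.61)]
top bar_grip [([311.0, 244.0], 0.61)]
top pin_top []
```

View pics/scene0.png

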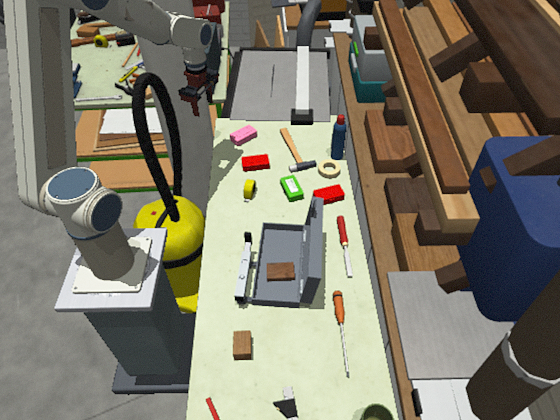

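View pics/top0.png

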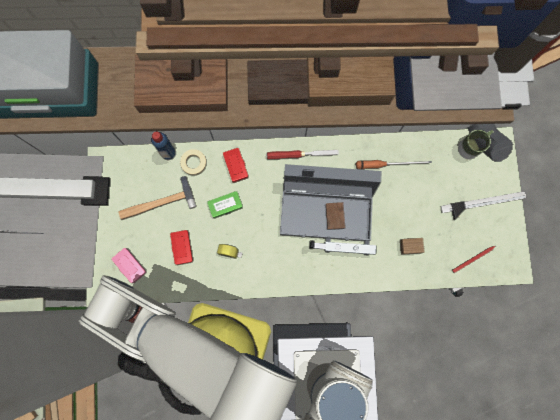

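View pics/wrist0.png

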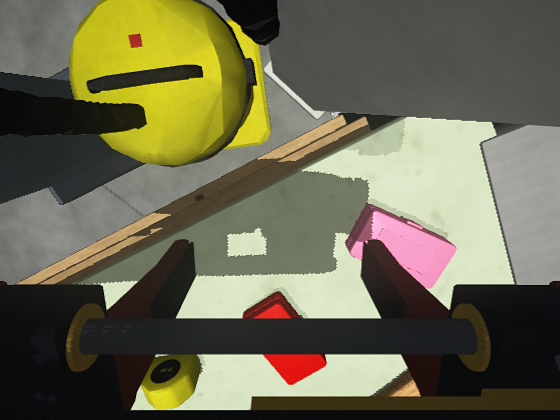

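The scene and top pictures show the tape (top 228,251), the green bit case (225,205) and the packer (412,246). The offcut lies in the tray (334,216). The red and pink cases are look-alikes, and there is no sanding block.

```bash
cat >> h.py <<'E'
def pp(k,n,i=0): return ctrl.pinpoint(k,n)[i]['uv']
E
python3 - <<'E'
from h import *
S={'tape_measure':(250,197),'bit_case':(291,191),'packer':(242,347),'stray':(282,272),'case':(280,267),'hinge':(301,259),'lid_edge':(311,231),'tongue_tip':(314,203),'tube_mouth':(246,253),'hole2':(247,265),'bar_grip':(244,236),'screwdriver':(344,334),'chisel':(344,246)}
T={'tape_measure':(230,252),'bit_case':(226,206),'packer':(412,248),'stray':(334,218),'case':(324,215),'hinge':(326,194),'lid_edge':(330,177),'tongue_tip':(307,167),'tube_mouth':(322,243),'hole2':(339,247),'bar_grip':(311,244),'screwdriver':(390,166),'chisel':(301,156)}
for k in S:
    X,e=tri([ray('scene',S[k]),ray('top',T[k])]); print(k,X.round(),np.round(e,1))
# outlines: yaw via minAreaRect of top-view mask projected to plane
for k,z in [('tape_measure',59),('bit_case',31),('packer',45),('stray',24),('case',38),('lock_bar',71)]:
  for n in ['top','scene']:
    ctrl.get_image(n)
    for d in ctrl.outline_of(k,n)[:3]:
        ys,xs=np.nonzero(d['pixels']); 
        if len(xs)<20: continue
        P=np.array([at_z(n,(x,y),z)[:2] for x,y in zip(xs,ys)],np.float32)
        r=cv2.minAreaRect(P); print(k,n,round(d['score'],2),np.round(d['box']),'c',np.round(r[0]),'wh',np.round(r[1]),'a',round(r[2],1))
E
```

```text
tape_measure [443. 318. -16.] [2.8 2.8]
bit_case [602. 329.   2.] [3.4 3.4]
packer [ 441. -304.   13.] [5. 5.]
stray [556. -43.   2.] [8.9 8.9]
case [560. -12. -11.] [1.2 1.2]
hinge [627. -17.  39.] [1.4 1.4]
lid_edge [653. -16. 185.] [2.2 2.2]
tongue_tip [670.  58. 232.] [3.1 3.1]
tube_mouth [452.   4.  53.] [4.5 4.5]
hole2 [447. -49.  57.] [6.2 6.2]
bar_grip [446.  44.  92.] [3.9 3.9]
screwdriver [ 742. -255.  -21.] [8. 8.]
chisel [778.  62.  -2.] [4.9 4.9]
tape_measure top 0.7 [216. 243. 242. 259.] c [437. 311.] wh [82. 41.] a 72.7
tape_measure top 0.28 [311. 239. 356. 252.] c [446. -34.] wh [160.  24.] a 86.0
tape_measure scene 0.65 [242. 179. 258. 200.] c [450. 285.] wh [115.  44.] a 82.2
bit_case top 0.66 [170. 230. 193. 265.] c [457. 477.] wh [113.  72.] a 8.1
bit_case top 0.59 [113. 247. 146. 284.] c [400. 654.] wh [114.  66.] a 39.7
bit_case top 0.56 [226. 149. 250. 182.] c [739. 291.] wh [114.  60.] a 17.3
bit_case scene 0.87 [227. 128. 257. 141.] c [410. 642.] wh [125.  87.] a 37.8
bit_case scene 0.84 [243. 155. 273. 172.] c [466. 469.] wh [110.  91.] a 8.1
bit_case scene 
[... 274 characters left out ...]
.] a 1.8
stray top 0.6 [327. 206. 345. 230.] c [552. -47.] wh [94. 64.] a 0.1
stray top 0.27 [357. 161. 414. 171.] c [ 730. -229.] wh [203.  29.] a 88.7
stray scene 0.84 [268. 262. 298. 284.] c [560. -50.] wh [95. 77.] a 0.5Traceback (most recent call last):
  File "<stdin>", line 13, in <module>
  File "h.py", line 11, in at_z
    o,d=ray(n,uv); return o+d*(z-o[2])/d[2]
        ~~~^^^^^^
  File "h.py", line 9, in ray
    K,R,t,_=cam(n); d=R.T@np.linalg.inv(K)@np.array([uv[0],uv[1],1.]); return -R.T@t,d/np.linalg.norm(d)
            ~~~^^^
  File "h.py", line 5, in cam
    c=ctrl.get_calibration(n); f=210/np.tan(np.radians(c['fov_y'])/2)
ValueError: time passes only in moves, steps and waits
```

apply_moves(
  targets=[
    {"tx": 0.02,"ty": -0.04,"tz": 0.02,"spin": 3},
    {"tx": 0.04,"ty": -0.08,"tz": 0.04,"spin": 6},
    {"tx": 0.055,"ty": -0.12,"tz": 0.06,"spin": 9},
    {"tx": 0.07,"ty": -0.16,"tz": 0.08,"spin": 12},
    {"tx": 0.085,"ty": -0.2,"tz": 0.1,"spin": 15},
    {"tx": 0.1,"ty": -0.24,"tz": 0.12,"spin": 18},
    {"tx": 0.115,"ty": -0.28,"tz": 0.13,"spin": 22},
    {"tx": 0.13,"ty": -0.32,"tz": 0.13,"spin": 22},
  ],
  gripper=-1,
)

```text
t: 3.35
ee_pos: [402.8, 241.7, 354.7]
orientation: [0.1, 3.137, 0.003]
ft_force: [-0.2, 0.8, -0.9]
width: 87.8
grasp_force: 0.0
```

apply_moves(
  targets=[
    {"tx": 0.015,"ty": -0.04,"tz": 0.0},
    {"tx": 0.03,"ty": -0.08,"tz": 0.0},
    {"tx": 0.045,"ty": -0.12,"tz": 0.0},
    {"tx": 0.06,"ty": -0.16,"tz": 0.0},
    {"tx": 0.07,"ty": -0.2,"tz": 0},
    {"tx": 0.08,"ty": -0.24,"tz": 0},
    {"tx": 0.09,"ty": -0.28,"tz": 0},
    {"tx": 0.09,"ty": -0.28,"tz": 0},
  ],
)

```text
validation failed for argument at $.ta...
```

apply_moves(
  targets=[
    {"tx": 0.015,"ty": -0.04,"tz": 0.0,"spin": 0},
    {"tx": 0.03,"ty": -0.08,"tz": 0.0,"spin": 0},
    {"tx": 0.045,"ty": -0.12,"tz": 0.0,"spin": 0},
    {"tx": 0.06,"ty": -0.16,"tz": 0.0,"spin": 0},
    {"tx": 0.07,"ty": -0.2,"tz": 0,"spin": 0},
    {"tx": 0.08,"ty": -0.24,"tz": 0,"spin": 0},
    {"tx": 0.09,"ty": -0.28,"tz": 0,"spin": 0},
    {"tx": 0.09,"ty": -0.28,"tz": 0,"spin": 0},
  ],
)

```text
t: 4.15
ee_pos: [492.5, -41.0, 352.7]
orientation: [0.11, 3.139, -0.002]
ft_force: [0.1, 1.1, -0.3]
width: 87.9
grasp_force: 0.0
```

```bash
python3 - <<'E'
from h import *
o=ctrl.get_obs(); print({k:np.round(v,3) for k,v in o.items() if k in('t','ee_pos','orientation','qpos')})
save('wrist','w1.png')
for k in ['stray','case','hinge','tube_mouth','hole2','bar_grip','pin_top','tape_measure','bit_case','packer']:
    r=ctrl.pinpoint(k,'wrist')
    for d in r[:2]:
        X=[at_z('wrist',d['uv'],z).round().tolist()[:2] for z in (0,38,71,100)]; print(k,np.round(d['uv']),round(d['score'],2),X)
save('top','top1.png')
E
```

```text
{'t': np.float64(4.15), 'qpos': array([-1.060e-01,  9.000e-02,  1.767e+00, -1.000e-03,  1.285e+00,
       -1.607e+00]), 'ee_pos': array([492.516, -40.986, 352.719]), 'orientation': array([ 1.100e-01,  3.139e+00, -2.000e-03])}
stray [274. 199.] 0.76 [[552.0, -48.0], [542.0, -47.0], [534.0, -46.0], [526.0, -45.0]]
case [297. 199.] 0.78 [[555.0, -10.0], [545.0, -12.0], [536.0, -13.0], [528.0, -14.0]]
hinge [294. 253.] 0.98 [[647.0, -19.0], [630.0, -20.0], [615.0, -21.0], [602.0, -21.0]]
hole2 [274. 131.] 0.57 [[448.0, -38.0], [446.0, -37.0], [444.0, -37.0], [442.0, -37.0]]
hole2 [296. 199.] 0.45 [[555.0, -11.0], [544.0, -12.0], [535.0, -14.0], [528.0, -15.0]]
bar_grip [340. 137.] 0.71 [[462.0, 60.0], [459.0, 53.0], [456.0, 47.0], [453.0, 42.0]]
bar_grip [306. 321.] 0.17 [[779.0, -4.0], [752.0, -6.0], [728.0, -8.0], [708.0, -9.0]]
pin_top [228. 133.] 0.54 [[446.0, -107.0], [444.0, -101.0], [442.0, -97.0], [440.0, -92.0]]
tape_measure [518. 110.] 0.82 [[441.0, 321.0], [439.0, 295.0], [437.0, 272.0], [436.0, 252.0]]
bit_case [513. 213.] 0.79 [[601.0, 334.0], [587.0, 307.0], [575.0, 283.0], [565.0, 263.0]]
bit_case [480. 290.] 0.73 [[737.0, 295.0], [713.0, 271.0], [693.0, 250.0], [674.0, 232.0]]
packer [103. 141.] 0.64 [[446.0, -297.0], [444.0, -277.0], [442.0, -260.0], [440.0, -245.0]]
packer [520. 107.] 0.44 [[436.0, 322.0], [435.0, 296.0], [433.0, 273.0], [432.0, 253.0]]
```

View pics/w1.png

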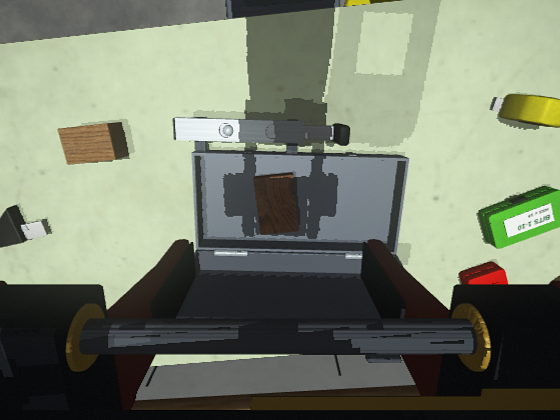

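The wrist picture shows the offcut at (276,204) in the tray, with the tray's front corners at about (193,152) and (408,157). The pin is at (228,130) and the bar grip at (342,134).

```bash
cat >> h.py <<'E'
def rect(n,mask,z):
    cs,_=cv2.findContours(mask.astype(np.uint8),cv2.RETR_EXTERNAL,cv2.CHAIN_APPROX_NONE)
    c=max(cs,key=cv2.contourArea)[:,0].astype(float)
    K,R,t,_=cam(n); o=-R.T@t
    d=(R.T@np.linalg.inv(K)@np.c_[c,np.ones(len(c))].T).T
    P=(o+d*((z-o[2])/d[:,2])[:,None])[:,:2].astype(np.float32)
    return cv2.minAreaRect(P)
def show(k,n,z,m=2):
    for d in ctrl.outline_of(k,n)[:m]:
        if d['pixels'].sum()<30: continue
        r=rect(n,d['pixels'],z); print(k,n,round(d['score'],2),'c',np.round(r[0]),'wh',np.round(r[1]),'a',round(r[2],1))
E
python3 - <<'E'
from h import *
for uv in [(193,152),(408,157),(195,250),(400,255)]: print(at_z('wrist',uv,38).round(1))
ctrl.get_image('wrist')
show('stray','wrist',24); show('packer','wrist',45); show('tape_measure','wrist',30,1); show('lock_bar','wrist',71,1)
img=cv2.imread('pics/top1.png'); hsv=cv2.cvtColor(img,cv2.COLOR_BGR2HSV)
g=cv2.inRange(hsv,(50,120,60),(75,255,255)); g[:, :150]=0; g=cv2.morphologyEx(g,cv2.MORPH_CLOSE,np.ones((9,9)))
r=rect('top',g,31); print('bit top',r)
w=cv2.imread('pics/w1.png'); hw=cv2.cvtColor(w,cv2.COLOR_BGR2HSV); gw=cv2.inRange(hw,(50,120,60),(75,255,255)); gw=cv2.morphologyEx(gw,cv2.MORPH_CLOSE,np.ones((15,15))); print('bit wrist',rect('wrist',gw,31))
E
```

```text
[ 467.1 -154.    38. ]
[493.7 147.7  38. ]
[ 615.3 -171.    38. ]
[643.9 141.9  38. ]
stray wrist 0.86 c [556. -49.] wh [96. 60.] a 2.0
packer wrist 0.58 c [ 445. -292.] wh [50. 90.] a 1.9
tape_measure wrist 0.88 c [442. 309.] wh [109.  40.] a 78.5
lock_bar wrist 0.77 c [453.  24.] wh [59. 27.] a 86.3
bit top ((600.086181640625, 330.6440734863281), (58.463951110839844, 104.86885833740234), 18.62261962890625)
bit wrist ((597.3388671875, 324.4148864746094), (75.4580307006836, 118.21910095214844), 17.32209587097168)
```

apply_moves(
  targets=[
    {"tx": 0.015,"ty": -0.002,"tz": -0.03,"spin": 2},
    {"tx": 0.03,"ty": -0.004,"tz": -0.07,"spin": 4},
    {"tx": 0.045,"ty": -0.005,"tz": -0.11,"spin": 6},
    {"tx": 0.06,"ty": -0.006,"tz": -0.15,"spin": 6},
    {"tx": 0.065,"ty": -0.006,"tz": -0.19,"spin": 6},
    {"tx": 0.065,"ty": -0.006,"tz": -0.23,"spin": 6},
    {"tx": 0.065,"ty": -0.006,"tz": -0.25,"spin": 6},
    {"tx": 0.065,"ty": -0.006,"tz": -0.25,"spin": 6},
  ],
)

```text
t: 5.8
ee_pos: [554.4, -43.0, 99.5]
orientation: [0.061, -3.135, -0.001]
ft_force: [0.2, 0.9, -0.2]
width: 87.9
grasp_force: 0.0
```

```bash
python3 - <<'E'
from h import *
print(ctrl.get_obs()['ee_pos'].round(1))
ctrl.get_image('wrist'); show('stray','wrist',24,1); show('stray','wrist',4,1)
for d in ctrl.pinpoint('stray','wrist')[:1]: print(d['score'],at_z('wrist',d['uv'],4).round())
E
```

```text
[554.4 -43.   99.5]
stray wrist 0.66 c [560. -49.] wh [93. 61.] a 1.9
stray wrist 0.66 c [568. -49.] wh [101.  66.] a 2.0
0.78 [560. -49.   4.]
```

apply_moves(
  targets=[
    {"tx": 0.005,"ty": -0.006,"tz": -0.02,"spin": 0},
    {"tx": 0.005,"ty": -0.006,"tz": -0.04,"spin": 0},
    {"tx": 0.005,"ty": -0.006,"tz": -0.06,"spin": 0},
    {"tx": 0.005,"ty": -0.006,"tz": -0.075,"spin": 0},
    {"tx": 0.005,"ty": -0.006,"tz": -0.085,"spin": 0},
    {"tx": 0.005,"ty": -0.006,"tz": -0.091,"spin": 0},
    {"tx": 0.005,"ty": -0.006,"tz": -0.091,"spin": 0},
    {"tx": 0.005,"ty": -0.006,"tz": -0.091,"spin": 0},
  ],
)

```text
t: 6.8
ee_pos: [562.1, -49.2, 12.2]
orientation: [-0.061, 3.14, -0.0]
ft_force: [0.4, 0.2, 0.3]
width: 87.9
grasp_force: 0.0
```

apply_moves(
  targets=[
    {"tx": 0,"ty": 0,"tz": 0,"spin": 0},
    {"tx": 0,"ty": 0,"tz": 0,"spin": 0},
    {"tx": 0,"ty": 0,"tz": 0,"spin": 0},
    {"tx": 0,"ty": 0,"tz": 0,"spin": 0},
    {"tx": 0,"ty": 0,"tz": 0,"spin": 0},
    {"tx": 0,"ty": 0,"tz": 0,"spin": 0},
    {"tx": 0,"ty": 0,"tz": 0.0,"spin": 0},
    {"tx": 0,"ty": 0,"tz": 0.0,"spin": 0},
  ],
  gripper=1,
)

```text
t: 7.6
ee_pos: [561.8, -49.2, 11.9]
orientation: [-0.061, 3.141, -0.0]
ft_force: [-1.0, 0.2, 5.4]
width: 59.6
grasp_force: 30.0
```

apply_moves(
  targets=[
    {"tx": 0,"ty": 0,"tz": 0.03,"spin": 0},
    {"tx": -0.005,"ty": 0,"tz": 0.06,"spin": 0},
    {"tx": -0.01,"ty": 0,"tz": 0.09,"spin": 0},
    {"tx": -0.01,"ty": -0.03,"tz": 0.11,"spin": 0},
    {"tx": -0.01,"ty": -0.07,"tz": 0.11,"spin": 0},
    {"tx": -0.01,"ty": -0.11,"tz": 0.11,"spin": 0},
    {"tx": -0.005,"ty": -0.15,"tz": 0.11,"spin": 0},
    {"tx": 0.0,"ty": -0.19,"tz": 0.1,"spin": 0},
  ],
)

```text
t: 8.4
ee_pos: [562.2, -241.1, 112.5]
orientation: [-0.061, 3.139, -0.001]
ft_force: [0.8, 0.9, -0.0]
width: 60.0
grasp_force: 30.0
```

apply_moves(
  targets=[
    {"tx": 0.01,"ty": -0.015,"tz": -0.02,"spin": 0},
    {"tx": 0.015,"ty": -0.015,"tz": -0.04,"spin": 0},
    {"tx": 0.015,"ty": -0.015,"tz": -0.06,"spin": 0},
    {"tx": 0.015,"ty": -0.015,"tz": -0.075,"spin": 0},
    {"tx": 0.015,"ty": -0.015,"tz": -0.09,"spin": 0},
    {"tx": 0.015,"ty": -0.015,"tz": -0.096,"spin": 0},
    {"tx": 0.015,"ty": -0.015,"tz": -0.1,"spin": 0},
    {"tx": 0.015,"ty": -0.015,"tz": -0.1,"spin": 0},
  ],
)

```text
t: 9.2
ee_pos: [576.8, -254.0, 11.6]
orientation: [0.061, -3.141, 0.0]
ft_force: [0.3, 0.5, 0.2]
width: 59.7
grasp_force: 30.0
```

apply_moves(
  targets=[
    {"tx": 0,"ty": 0,"tz": -0.004,"spin": 0},
    {"tx": 0,"ty": 0,"tz": -0.004,"spin": 0},
    {"tx": 0,"ty": 0,"tz": -0.004,"spin": 0},
    {"tx": 0,"ty": 0,"tz": -0.004,"spin": 0},
    {"tx": 0,"ty": 0,"tz": -0.004,"spin": 0},
    {"tx": 0,"ty": 0,"tz": 0.01,"spin": 0},
    {"tx": 0,"ty": 0,"tz": 0.04,"spin": 0},
    {"tx": 0,"ty": 0,"tz": 0.08,"spin": 0},
  ],
  gripper=-1,
)

```text
t: 10.0
ee_pos: [575.5, -253.6, 91.9]
orientation: [0.061, -3.138, -0.002]
ft_force: [0.4, 0.3, 0.7]
width: 87.6
grasp_force: 0.0
```

apply_moves(
  targets=[
    {"tx": 0,"ty": 0,"tz": 0.03,"spin": -8},
    {"tx": -0.02,"ty": 0,"tz": 0.06,"spin": -16},
    {"tx": -0.04,"ty": -0.01,"tz": 0.1,"spin": -24},
    {"tx": -0.06,"ty": -0.02,"tz": 0.11,"spin": -32},
    {"tx": -0.08,"ty": -0.03,"tz": 0.11,"spin": -40},
    {"tx": -0.1,"ty": -0.04,"tz": 0.11,"spin": -48},
    {"tx": -0.12,"ty": -0.043,"tz": 0.11,"spin": -56},
    {"tx": -0.13,"ty": -0.043,"tz": 0.11,"spin": -64},
  ],
)

```text
t: 10.8
ee_pos: [445.2, -297.5, 202.8]
orientation: [1.622, 2.69, -0.0]
ft_force: [0.7, 0.2, 0.2]
width: 88.1
grasp_force: 0.0
```

apply_moves(
  targets=[
    {"tx": 0,"ty": 0,"tz": 0,"spin": -8},
    {"tx": 0,"ty": 0,"tz": 0,"spin": -16},
    {"tx": 0,"ty": 0,"tz": 0,"spin": -24},
    {"tx": 0,"ty": 0,"tz": 0,"spin": -28},
    {"tx": 0,"ty": 0,"tz": 0,"spin": -28},
    {"tx": 0,"ty": 0,"tz": 0,"spin": -28},
    {"tx": 0,"ty": 0,"tz": 0,"spin": -28},
    {"tx": 0,"ty": 0,"tz": 0,"spin": -28},
  ],
)

```text
t: 11.6
ee_pos: [446.7, -297.2, 201.8]
orientation: [2.216, 2.227, 0.0]
ft_force: [0.4, 0.0, 0.1]
width: 87.6
grasp_force: 0.0
```

```bash
python3 - <<'E'
from h import *
o=ctrl.get_obs();print(o['ee_pos'].round(1),o['orientation'].round(3))
save('wrist','w2.png'); 
show('packer','wrist',45,2); show('stray','wrist',20,2)
for k,z in (('packer',0),('stray',0)):
  for d in ctrl.pinpoint(k,'wrist')[:2]: print(k,d['score'],np.round(d['uv']),at_z('wrist',d['uv'],z).round())
E
```

```text
[ 446.7 -297.2  201.8] [2.216 2.227 0.   ]
packer wrist 0.79 c [ 445. -299.] wh [52. 76.] a 3.5
packer wrist 0.33 c [ 650. -157.] wh [80. 48.] a 0.3
stray wrist 0.77 c [ 570. -254.] wh [93. 61.] a 2.6
packer 0.71 [277. 180.] [ 446. -296.    0.]
stray 0.63 [396. 139.] [ 571. -251.    0.]
```

View pics/w2.png

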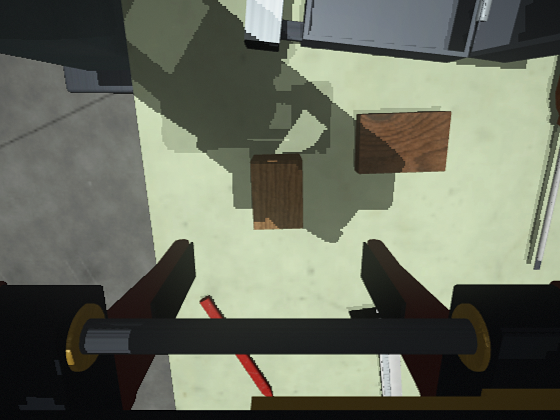

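The wrist picture shows the packer upright at (277,192) and the offcut on the table at (402,141), clear of the case.

apply_moves(
  targets=[
    {"tx": -0.002,"ty": -0.002,"tz": -0.04,"spin": 3},
    {"tx": -0.002,"ty": -0.003,"tz": -0.08,"spin": 3},
    {"tx": -0.002,"ty": -0.003,"tz": -0.12,"spin": 3},
    {"tx": -0.002,"ty": -0.003,"tz": -0.15,"spin": 3},
    {"tx": -0.002,"ty": -0.003,"tz": -0.17,"spin": 3},
    {"tx": -0.002,"ty": -0.003,"tz": -0.186,"spin": 3},
    {"tx": -0.002,"ty": -0.003,"tz": -0.186,"spin": 3},
    {"tx": -0.002,"ty": -0.003,"tz": -0.186,"spin": 3},
  ],
)

```text
t: 12.65
ee_pos: [444.8, -300.2, 15.7]
orientation: [-2.158, -2.283, 0.0]
ft_force: [0.0, -0.5, -0.5]
width: 87.9
grasp_force: 0.0
```

apply_moves(
  targets=[
    {"tx": 0,"ty": 0,"tz": 0,"spin": 0},
    {"tx": 0,"ty": 0,"tz": 0,"spin": 0},
    {"tx": 0,"ty": 0,"tz": 0,"spin": 0},
    {"tx": 0,"ty": 0,"tz": 0,"spin": 0},
    {"tx": 0,"ty": 0,"tz": 0,"spin": 0},
    {"tx": 0,"ty": 0,"tz": 0,"spin": 0},
    {"tx": 0,"ty": 0,"tz": 0.0,"spin": 0},
    {"tx": 0,"ty": 0,"tz": 0.0,"spin": 0},
  ],
  gripper=1,
)

```text
t: 13.45
ee_pos: [444.9, -300.3, 16.0]
orientation: [2.158, 2.283, 0.0]
ft_force: [-0.5, 1.0, 5.0]
width: 49.9
grasp_force: 29.9
```

apply_moves(
  targets=[
    {"tx": 0,"ty": 0,"tz": 0.03,"spin": 0},
    {"tx": 0,"ty": 0,"tz": 0.06,"spin": 8},
    {"tx": 0,"ty": 0.01,"tz": 0.09,"spin": 16},
    {"tx": 0.01,"ty": 0.03,"tz": 0.12,"spin": 24},
    {"tx": 0.03,"ty": 0.05,"tz": 0.12,"spin": 32},
    {"tx": 0.05,"ty": 0.08,"tz": 0.12,"spin": 40},
    {"tx": 0.07,"ty": 0.1,"tz": 0.12,"spin": 48},
    {"tx": 0.08,"ty": 0.12,"tz": 0.12,"spin": 56},
  ],
)

```text
t: 14.25
ee_pos: [525.9, -179.1, 135.6]
orientation: [0.824, 3.031, -0.0]
ft_force: [-0.0, -0.7, -1.4]
width: 50.1
grasp_force: 29.9
```

apply_moves(
  targets=[
    {"tx": 0,"ty": 0.01,"tz": 0,"spin": 8},
    {"tx": 0.005,"ty": 0.02,"tz": 0,"spin": 16},
    {"tx": 0.01,"ty": 0.04,"tz": 0,"spin": 24},
    {"tx": 0.02,"ty": 0.06,"tz": 0,"spin": 26},
    {"tx": 0.024,"ty": 0.085,"tz": -0.02,"spin": 26},
    {"tx": 0.024,"ty": 0.085,"tz": -0.04,"spin": 26},
    {"tx": 0.024,"ty": 0.085,"tz": -0.06,"spin": 26},
    {"tx": 0.024,"ty": 0.085,"tz": -0.06,"spin": 26},
  ],
)

```text
t: 15.05
ee_pos: [546.4, -94.5, 73.1]
orientation: [-0.13, -3.133, -0.001]
ft_force: [-0.2, 1.1, -0.4]
width: 50.1
grasp_force: 29.9
```

```bash
python3 - <<'E'
from h import *
o=ctrl.get_obs();print(o['ee_pos'].round(1),o['orientation'].round(3),o['width'])
save('wrist','w3.png')
for k,z in (('packer',55),('hinge',38),('case',0)):
  for d in ctrl.pinpoint(k,'wrist')[:2]: print(k,d['score'],np.round(d['uv']),at_z('wrist',d['uv'],z).round())
E
```

```text
[546.4 -94.5  73.1] [-1.300e-01 -3.133e+00 -1.000e-03] 50.125322224938856
packer 0.67 [279. 250.] [551. -95.  55.]
case 0.85 [384. 220.] [559. -17.   0.]
```

View pics/w3.png

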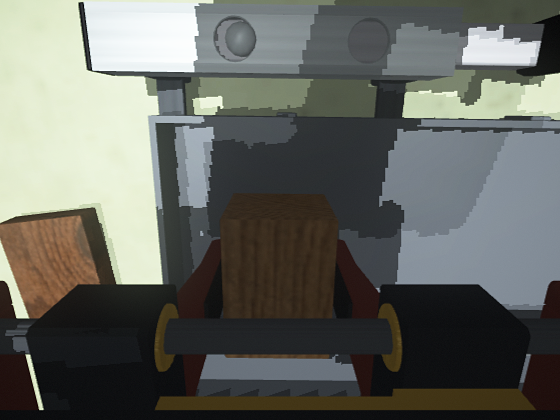

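The wrist picture shows the packer held square over the tray's right part (280,250), clear of the walls. The pin is at (240,38).

apply_moves(
  targets=[
    {"tx": 0.001,"ty": 0,"tz": -0.02,"spin": 0},
    {"tx": 0.002,"ty": 0,"tz": -0.035,"spin": 0},
    {"tx": 0.002,"ty": 0,"tz": -0.045,"spin": 0},
    {"tx": 0.002,"ty": 0,"tz": -0.05,"spin": 0},
    {"tx": 0.002,"ty": 0,"tz": -0.053,"spin": 0},
    {"tx": 0.002,"ty": 0,"tz": -0.054,"spin": 0},
    {"tx": 0.002,"ty": 0,"tz": -0.054,"spin": 0},
    {"tx": 0.002,"ty": 0,"tz": -0.054,"spin": 0},
  ],
)

```text
t: 16.05
ee_pos: [551.0, -95.2, 22.1]
orientation: [0.131, 3.138, -0.0]
ft_force: [0.8, 0.1, -1.7]
width: 49.8
grasp_force: 29.9
```

apply_moves(
  targets=[
    {"tx": 0,"ty": 0,"tz": 0,"spin": 0},
    {"tx": 0,"ty": 0,"tz": 0,"spin": 0},
    {"tx": 0,"ty": 0,"tz": 0,"spin": 0},
    {"tx": 0,"ty": 0,"tz": 0.01,"spin": 0},
    {"tx": 0,"ty": 0,"tz": 0.03,"spin": 0},
    {"tx": 0,"ty": 0,"tz": 0.06,"spin": 0},
    {"tx": -0.01,"ty": 0.01,"tz": 0.1,"spin": 0},
    {"tx": -0.02,"ty": 0.03,"tz": 0.14,"spin": 0},
  ],
  gripper=-0.5,
)

```text
t: 16.85
ee_pos: [530.3, -65.6, 163.4]
orientation: [-0.133, -3.139, 0.0]
ft_force: [0.7, -0.3, 0.1]
width: 65.7
grasp_force: 0.0
```

apply_moves(
  targets=[
    {"tx": -0.01,"ty": 0.03,"tz": 0.03,"spin": 5},
    {"tx": -0.03,"ty": 0.07,"tz": 0.04,"spin": 13},
    {"tx": -0.05,"ty": 0.11,"tz": 0.04,"spin": 21},
    {"tx": -0.06,"ty": 0.15,"tz": 0.04,"spin": 29},
    {"tx": -0.07,"ty": 0.19,"tz": 0.04,"spin": 37},
    {"tx": -0.075,"ty": 0.23,"tz": 0.04,"spin": 45},
    {"tx": -0.08,"ty": 0.27,"tz": 0.04,"spin": 53},
    {"tx": -0.084,"ty": 0.31,"tz": 0.04,"spin": 61},
  ],
  gripper=-1,
)

```text
t: 17.65
ee_pos: [446.1, 246.4, 202.6]
orientation: [-1.488, 2.766, -0.0]
ft_force: [1.5, -0.8, 0.7]
width: 87.6
grasp_force: 0.0
```

apply_moves(
  targets=[
    {"tx": 0,"ty": 0.04,"tz": 0,"spin": 8},
    {"tx": 0,"ty": 0.07,"tz": 0,"spin": 16},
    {"tx": 0,"ty": 0.07,"tz": 0,"spin": 16},
    {"tx": 0,"ty": 0.07,"tz": 0,"spin": 16},
    {"tx": 0,"ty": 0.07,"tz": 0,"spin": 16},
    {"tx": 0,"ty": 0.07,"tz": 0,"spin": 16},
    {"tx": 0,"ty": 0.07,"tz": 0,"spin": 16},
    {"tx": 0,"ty": 0.07,"tz": 0,"spin": 16},
  ],
)

```text
t: 18.45
ee_pos: [446.9, 314.2, 201.8]
orientation: [-1.85, 2.539, -0.0]
ft_force: [-1.1, -0.6, -0.2]
width: 87.6
grasp_force: 0.0
```

```bash
python3 - <<'E'
from h import *
o=ctrl.get_obs();print(o['ee_pos'].round(1),o['orientation'].round(3),o['width'])
save('wrist','w4.png')
show('tape_measure','wrist',59,2);show('tape_measure','wrist',30,1)
for k,z in (('tape_measure',0),):
  for d in ctrl.pinpoint(k,'wrist')[:2]: print(k,d['score'],np.round(d['uv']),at_z('wrist',d['uv'],z).round())
E
```

```text
[446.9 314.2 201.8] [-1.85   2.539 -0.   ] 87.62750062801382
tape_measure wrist 0.97 c [442. 308.] wh [79. 34.] a 73.2
tape_measure wrist 0.97 c [444. 315.] wh [87. 38.] a 73.2
tape_measure 0.57 [283. 181.] [441. 318.   0.]
```

View pics/w4.png

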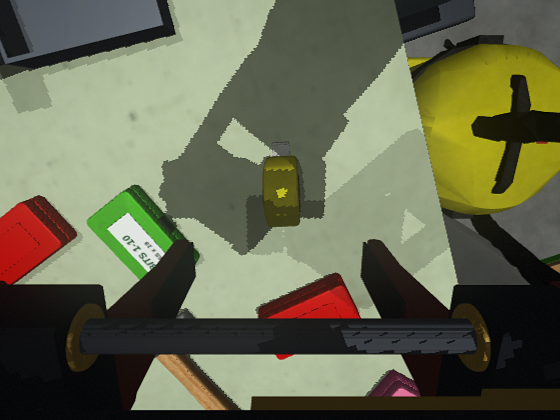

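The wrist picture shows the tape upright at (281,190), its hook toward the case. The green bit case is at (140,235), with the red ones beside it.

apply_moves(
  targets=[
    {"tx": -0.003,"ty": -0.001,"tz": -0.04,"spin": 1},
    {"tx": -0.003,"ty": -0.001,"tz": -0.08,"spin": 1},
    {"tx": -0.003,"ty": -0.001,"tz": -0.12,"spin": 1},
    {"tx": -0.003,"ty": -0.001,"tz": -0.15,"spin": 1},
    {"tx": -0.003,"ty": -0.001,"tz": -0.165,"spin": 1},
    {"tx": -0.003,"ty": -0.001,"tz": -0.18,"spin": 1},
    {"tx": -0.003,"ty": -0.001,"tz": -0.18,"spin": 1},
    {"tx": -0.003,"ty": -0.001,"tz": -0.18,"spin": 1},
  ],
)

```text
t: 19.45
ee_pos: [444.3, 314.2, 22.3]
orientation: [-1.873, 2.521, -0.0]
ft_force: [-0.9, 0.1, -0.4]
width: 88.1
grasp_force: 0.0
```

apply_moves(
  targets=[
    {"tx": 0,"ty": 0,"tz": 0,"spin": 0},
    {"tx": 0,"ty": 0,"tz": 0,"spin": 0},
    {"tx": 0,"ty": 0,"tz": 0,"spin": 0},
    {"tx": 0,"ty": 0,"tz": 0,"spin": 0},
    {"tx": 0,"ty": 0,"tz": 0,"spin": 0},
    {"tx": 0,"ty": 0,"tz": 0,"spin": 0},
    {"tx": 0,"ty": 0,"tz": 0.0,"spin": 0},
    {"tx": 0,"ty": 0,"tz": 0.0,"spin": 0},
  ],
  gripper=1,
)

```text
t: 20.25
ee_pos: [443.5, 313.9, 21.7]
orientation: [1.874, -2.521, -0.0]
ft_force: [-0.9, 0.7, 2.1]
width: 35.0
grasp_force: 29.4
```

apply_moves(
  targets=[
    {"tx": 0,"ty": 0,"tz": 0.03,"spin": 0},
    {"tx": 0,"ty": -0.01,"tz": 0.07,"spin": -8},
    {"tx": 0.01,"ty": -0.03,"tz": 0.11,"spin": -16},
    {"tx": 0.02,"ty": -0.06,"tz": 0.13,"spin": -24},
    {"tx": 0.03,"ty": -0.09,"tz": 0.13,"spin": -32},
    {"tx": 0.04,"ty": -0.12,"tz": 0.13,"spin": -40},
    {"tx": 0.05,"ty": -0.15,"tz": 0.13,"spin": -48},
    {"tx": 0.06,"ty": -0.18,"tz": 0.13,"spin": -56},
  ],
)

```text
t: 21.05
ee_pos: [503.6, 132.5, 151.4]
orientation: [0.462, -3.107, 0.0]
ft_force: [-0.2, 0.3, -2.5]
width: 34.0
grasp_force: 29.9
```

apply_moves(
  targets=[
    {"tx": 0.005,"ty": -0.02,"tz": 0,"spin": -8},
    {"tx": 0.015,"ty": -0.05,"tz": 0,"spin": -16},
    {"tx": 0.03,"ty": -0.08,"tz": 0,"spin": -22},
    {"tx": 0.04,"ty": -0.11,"tz": 0,"spin": -22},
    {"tx": 0.053,"ty": -0.144,"tz": 0,"spin": -22},
    {"tx": 0.053,"ty": -0.144,"tz": -0.04,"spin": -22},
    {"tx": 0.053,"ty": -0.144,"tz": -0.07,"spin": -22},
    {"tx": 0.053,"ty": -0.144,"tz": -0.07,"spin": -22},
  ],
)

```text
t: 21.85
ee_pos: [553.2, -10.5, 77.8]
orientation: [-0.132, -3.131, 0.0]
ft_force: [-0.0, -0.4, -2.6]
width: 34.3
grasp_force: 29.9
```

```bash
python3 - <<'E'
from h import *
o=ctrl.get_obs();print(o['ee_pos'].round(1),o['orientation'].round(3),o['width'])
save('wrist','w5.png')
E
```

```text
[553.2 -10.5  77.8] [-0.132 -3.131  0.   ] 34.26090674056199
```

View pics/w5.png

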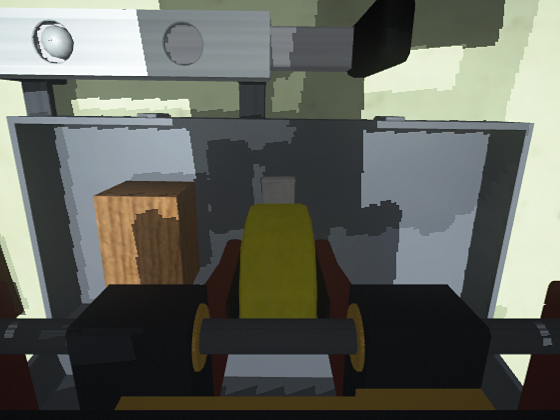

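The picture shows the packer sitting in the tray (145,240) and the tape square over the middle (280,260), with free floor below.

apply_moves(
  targets=[
    {"tx": 0.002,"ty": 0,"tz": -0.02,"spin": 0},
    {"tx": 0.002,"ty": 0,"tz": -0.035,"spin": 0},
    {"tx": 0.002,"ty": 0,"tz": -0.045,"spin": 0},
    {"tx": 0.002,"ty": 0,"tz": -0.049,"spin": 0},
    {"tx": 0.002,"ty": 0,"tz": -0.052,"spin": 0},
    {"tx": 0.002,"ty": 0,"tz": -0.053,"spin": 0},
    {"tx": 0.002,"ty": 0,"tz": -0.053,"spin": 0},
    {"tx": 0.002,"ty": 0,"tz": -0.053,"spin": 0},
  ],
)

```text
t: 22.7
ee_pos: [559.0, -10.2, 29.1]
orientation: [0.131, 3.138, -0.0]
ft_force: [-0.0, 0.3, -1.7]
width: 34.1
grasp_force: 29.9
```

apply_moves(
  targets=[
    {"tx": 0,"ty": 0,"tz": 0,"spin": 0},
    {"tx": 0,"ty": 0,"tz": 0,"spin": 0},
    {"tx": 0,"ty": 0,"tz": 0,"spin": 0},
    {"tx": 0,"ty": 0,"tz": 0.01,"spin": 0},
    {"tx": 0,"ty": 0,"tz": 0.04,"spin": 0},
    {"tx": 0,"ty": 0,"tz": 0.08,"spin": 0},
    {"tx": 0,"ty": 0.01,"tz": 0.12,"spin": 0},
    {"tx": 0,"ty": 0.03,"tz": 0.16,"spin": 0},
  ],
  gripper=-0.3,
)

```text
t: 23.5
ee_pos: [558.5, 19.3, 191.0]
orientation: [0.133, 3.138, -0.0]
ft_force: [1.1, 0.5, 0.3]
width: 57.0
grasp_force: 0.0
```

apply_moves(
  targets=[
    {"tx": -0.01,"ty": 0.03,"tz": 0.02,"spin": 0},
    {"tx": -0.01,"ty": 0.07,"tz": 0.03,"spin": 0},
    {"tx": -0.01,"ty": 0.11,"tz": 0.03,"spin": -7},
    {"tx": 0,"ty": 0.15,"tz": 0.03,"spin": -15},
    {"tx": 0.01,"ty": 0.19,"tz": 0.03,"spin": -23},
    {"tx": 0.02,"ty": 0.23,"tz": 0.03,"spin": -31},
    {"tx": 0.03,"ty": 0.27,"tz": 0.03,"spin": -39},
    {"tx": 0.04,"ty": 0.295,"tz": 0.03,"spin": -47},
  ],
  gripper=-1,
)

```text
t: 24.3
ee_pos: [598.7, 317.7, 219.6]
orientation: [1.377, 2.823, 0.002]
ft_force: [-1.1, -0.5, 0.5]
width: 87.9
grasp_force: 0.0
```

apply_moves(
  targets=[
    {"tx": 0.005,"ty": 0.002,"tz": 0,"spin": -8},
    {"tx": 0.007,"ty": 0.005,"tz": 0,"spin": -16},
    {"tx": 0.007,"ty": 0.005,"tz": 0,"spin": -20},
    {"tx": 0.007,"ty": 0.005,"tz": 0,"spin": -20},
    {"tx": 0.007,"ty": 0.005,"tz": 0,"spin": -20},
    {"tx": 0.007,"ty": 0.005,"tz": 0,"spin": -20},
    {"tx": 0.007,"ty": 0.005,"tz": 0,"spin": -20},
    {"tx": 0.007,"ty": 0.005,"tz": 0,"spin": -20},
  ],
)

```text
t: 25.1
ee_pos: [605.7, 319.7, 218.7]
orientation: [1.841, 2.546, -0.0]
ft_force: [0.1, -1.1, 0.1]
width: 87.8
grasp_force: 0.0
```

```bash
python3 - <<'E'
from h import *
o=ctrl.get_obs();print(o['ee_pos'].round(1),o['orientation'].round(3),o['width'])
save('wrist','w6.png')
w=cv2.imread('pics/w6.png'); hw=cv2.cvtColor(w,cv2.COLOR_BGR2HSV); gw=cv2.inRange(hw,(48,100,40),(75,255,255)); gw=cv2.morphologyEx(gw,cv2.MORPH_CLOSE,np.ones((25,25))); print('bit wrist',rect('wrist',gw,31),rect('wrist',gw,15))
for d in ctrl.pinpoint('bit_case','wrist')[:4]: print(d['score'],np.round(d['uv']),at_z('wrist',d['uv'],0).round())
E
```

```text
[605.7 319.7 218.7] [ 1.841  2.546 -0.   ] 87.82873855164605
bit wrist ((604.9906616210938, 331.5472412109375), (59.59373092651367, 109.24668884277344), 18.54889678955078) ((606.0599975585938, 328.74835205078125), (62.33104705810547, 114.26470184326172), 18.548879623413086)
0.81 [379. 235.] [743. 292.   0.]
0.76 [277. 169.] [601. 329.   0.]
```

View pics/w6.png

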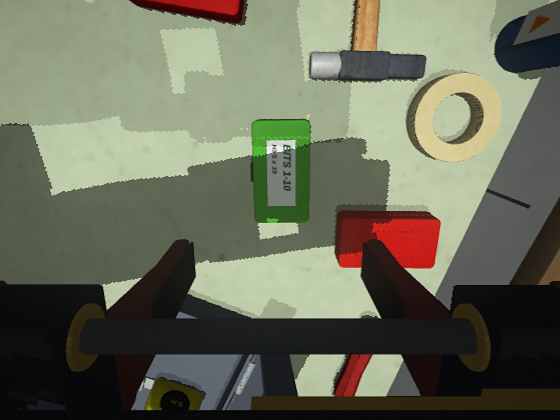

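The green bit case is at (281,171), 60 x 109 mm at 18.5 degrees. The red look-alike at (388,240) is clear of the fingers' place.

apply_moves(
  targets=[
    {"tx": -0.001,"ty": 0.01,"tz": -0.04,"spin": 0},
    {"tx": -0.001,"ty": 0.01,"tz": -0.08,"spin": 0},
    {"tx": -0.001,"ty": 0.01,"tz": -0.12,"spin": 0},
    {"tx": -0.001,"ty": 0.01,"tz": -0.16,"spin": 0},
    {"tx": -0.001,"ty": 0.01,"tz": -0.19,"spin": 0},
    {"tx": -0.001,"ty": 0.01,"tz": -0.205,"spin": 0},
    {"tx": -0.001,"ty": 0.01,"tz": -0.209,"spin": 0},
    {"tx": -0.001,"ty": 0.01,"tz": -0.209,"spin": 0},
  ],
)

```text
t: 26.0
ee_pos: [605.2, 330.0, 10.1]
orientation: [1.841, 2.545, 0.001]
ft_force: [0.2, -0.3, 0.2]
width: 87.7
grasp_force: 0.0
```

apply_moves(
  targets=[
    {"tx": 0,"ty": 0,"tz": 0,"spin": 0},
    {"tx": 0,"ty": 0,"tz": 0,"spin": 0},
    {"tx": 0,"ty": 0,"tz": 0,"spin": 0},
    {"tx": 0,"ty": 0,"tz": 0,"spin": 0},
    {"tx": 0,"ty": 0,"tz": 0,"spin": 0},
    {"tx": 0,"ty": 0,"tz": 0,"spin": 0},
    {"tx": 0,"ty": 0,"tz": 0.0,"spin": 0},
    {"tx": 0,"ty": 0,"tz": 0.0,"spin": 0},
  ],
  gripper=1,
)

```text
t: 26.8
ee_pos: [605.3, 330.1, 10.7]
orientation: [1.841, 2.545, 0.002]
ft_force: [0.2, -0.0, 6.2]
width: 60.0
grasp_force: 30.0
```

apply_moves(
  targets=[
    {"tx": 0,"ty": 0,"tz": 0.03,"spin": 0},
    {"tx": -0.005,"ty": 0,"tz": 0.06,"spin": 8},
    {"tx": -0.015,"ty": -0.01,"tz": 0.09,"spin": 16},
    {"tx": -0.025,"ty": -0.02,"tz": 0.12,"spin": 24},
    {"tx": -0.035,"ty": -0.03,"tz": 0.12,"spin": 32},
    {"tx": -0.042,"ty": -0.05,"tz": 0.12,"spin": 40},
    {"tx": -0.042,"ty": -0.07,"tz": 0.12,"spin": 48},
    {"tx": -0.042,"ty": -0.1,"tz": 0.12,"spin": 56},
  ],
)

```text
t: 27.6
ee_pos: [562.1, 229.8, 129.5]
orientation: [-0.42, -3.113, -0.0]
ft_force: [-0.2, 0.4, -2.0]
width: 60.0
grasp_force: 29.9
```

apply_moves(
  targets=[
    {"tx": 0,"ty": -0.02,"tz": 0,"spin": 8},
    {"tx": 0,"ty": -0.05,"tz": 0,"spin": 11},
    {"tx": 0,"ty": -0.09,"tz": 0,"spin": 11},
    {"tx": 0,"ty": -0.13,"tz": 0,"spin": 11},
    {"tx": 0,"ty": -0.16,"tz": -0.01,"spin": 11},
    {"tx": 0,"ty": -0.16,"tz": -0.04,"spin": 11},
    {"tx": 0,"ty": -0.16,"tz": -0.065,"spin": 11},
    {"tx": 0,"ty": -0.16,"tz": -0.065,"spin": 11},
  ],
)

```text
t: 28.4
ee_pos: [559.8, 69.1, 61.6]
orientation: [-0.132, -3.132, 0.001]
ft_force: [0.4, -0.1, -1.7]
width: 59.8
grasp_force: 30.0
```

```bash
python3 - <<'E'
from h import *
o=ctrl.get_obs();print(o['ee_pos'].round(1),o['orientation'].round(3),o['width'])
save('wrist','w7.png')
E
```

```text
[559.8  69.1  61.6] [-1.320e-01 -3.132e+00  1.000e-03] 59.79103534210749
```

View pics/w7.png

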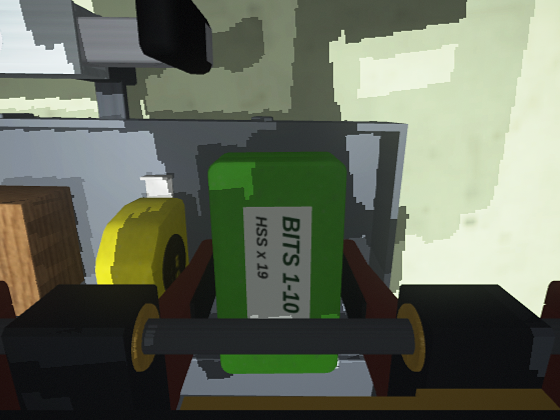

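The bit case (278,260) is square over the tray's left part, clear of the front wall and of the tape at (145,240).

apply_moves(
  targets=[
    {"tx": 0,"ty": 0,"tz": -0.02,"spin": 0},
    {"tx": 0,"ty": 0,"tz": -0.03,"spin": 0},
    {"tx": 0,"ty": 0,"tz": -0.038,"spin": 0},
    {"tx": 0,"ty": 0,"tz": -0.042,"spin": 0},
    {"tx": 0,"ty": 0,"tz": -0.045,"spin": 0},
    {"tx": 0,"ty": 0,"tz": -0.048,"spin": 0},
    {"tx": 0,"ty": 0,"tz": -0.048,"spin": 0},
    {"tx": 0,"ty": 0,"tz": -0.048,"spin": 0},
  ],
)

```text
t: 29.25
ee_pos: [562.9, 69.8, 16.9]
orientation: [0.131, 3.139, 0.0]
ft_force: [0.0, 0.1, -2.3]
width: 59.5
grasp_force: 30.0
```

apply_moves(
  targets=[
    {"tx": 0,"ty": 0,"tz": 0,"spin": 0},
    {"tx": 0,"ty": 0,"tz": 0,"spin": 0},
    {"tx": 0,"ty": 0,"tz": 0,"spin": 0},
    {"tx": 0,"ty": 0,"tz": 0.01,"spin": 0},
    {"tx": 0,"ty": 0,"tz": 0.04,"spin": 0},
    {"tx": 0,"ty": 0,"tz": 0.08,"spin": 0},
    {"tx": -0.02,"ty": 0.0,"tz": 0.12,"spin": 0},
    {"tx": -0.05,"ty": -0.02,"tz": 0.16,"spin": 0},
  ],
  gripper=-0.7,
)

```text
t: 30.05
ee_pos: [515.7, 52.2, 176.3]
orientation: [0.128, 3.136, 0.001]
ft_force: [1.2, -0.2, 0.3]
width: 75.0
grasp_force: 0.0
```

apply_moves(
  targets=[
    {"tx": -0.02,"ty": -0.03,"tz": 0.04,"spin": 0},
    {"tx": -0.04,"ty": -0.06,"tz": 0.08,"spin": 0},
    {"tx": -0.05,"ty": -0.09,"tz": 0.12,"spin": 0},
    {"tx": -0.05,"ty": -0.1,"tz": 0.15,"spin": 0},
    {"tx": -0.05,"ty": -0.1,"tz": 0.17,"spin": 0},
    {"tx": -0.05,"ty": -0.1,"tz": 0.17,"spin": 0},
    {"tx": -0.05,"ty": -0.1,"tz": 0.17,"spin": 0},
    {"tx": -0.05,"ty": -0.1,"tz": 0.17,"spin": 0},
  ],
  gripper=1,
)

```text
t: 30.85
ee_pos: [464.0, -48.3, 342.5]
orientation: [-0.13, -3.137, -0.0]
ft_force: [0.1, 0.3, -0.2]
width: 13.9
grasp_force: 0.0
```

```bash
python3 - <<'E'
from h import *
o=ctrl.get_obs();print(o['ee_pos'].round(1),o['width'])
save('wrist','w8.png'); 
R={}
for k,z in (('packer',4),('tape_measure',4),('bit_case',4),('stray',0),('hinge',38),('case',0),('pin_top',77),('bar_grip',100),('tube_mouth',71),('hole2',71)):
  for d in ctrl.pinpoint(k,'wrist')[:2]: print(k,round(d['score'],2),np.round(d['uv']),at_z('wrist',d['uv'],z).round())
ctrl.get_image('scene'); S={k:[d['uv'] for d in ctrl.pinpoint(k,'scene')[:2]] for k in ('hinge','lid_edge','tongue_tip','chisel')}
ctrl.get_image('top'); T={k:[d['uv'] for d in ctrl.pinpoint(k,'top')[:2]] for k in S}
for k in S:
  for a in S[k]:
    for b in T[k]:
      X,e=tri([ray('scene',a),ray('top',b)])
      if e[0]<12: print(k,X.round(),np.round(e[0],1))
E
```

```text
[464.  -48.3 342.5] 13.88829290999473
packer 0.87 [252. 220.] [552. -95.   4.]
tape_measure 0.69 [306. 222.] [562. -12.   4.]
bit_case 0.84 [487. 308.] [741. 285.   4.]
bit_case 0.66 [356. 216.] [559.  66.   4.]
stray 0.82 [156. 239.] [ 573. -253.    0.]
hinge 0.59 [302. 271.] [630. -24.  38.]
case 0.79 [300. 215.] [552. -20.   0.]
case 0.38 [254. 223.] [560. -94.   0.]
pin_top 0.43 [236. 158.] [ 445. -100.   77.]
bar_grip 0.72 [304. 220.] [527. -20. 100.]
bar_grip 0.57 [350. 160.] [456.  39. 100.]
tube_mouth 0.65 [312. 154.] [449.  -3.  71.]
hole2 0.93 [282. 155.] [447. -42.  71.]
hinge [622. -14.  45.] 3.1
lid_edge [653. -24. 205.] 5.4
tongue_tip [665.  62. 232.] 3.4
chisel [779.  59.   0.] 0.1
```

View pics/w8.png

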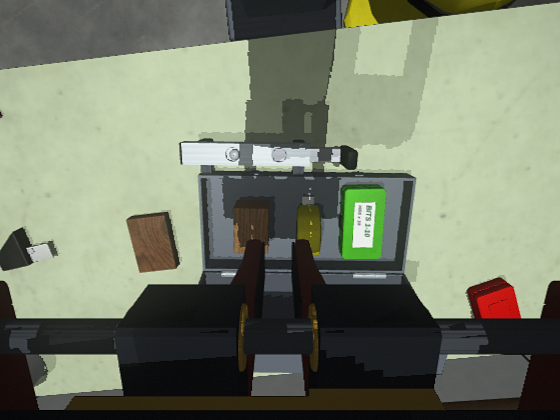

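The picture shows the packer (252,225), tape (308,228) and bit case (363,222) all in the tray, and the offcut at (152,240) on the table. Next is the lid.

apply_moves(
  targets=[
    {"tx": 0.035,"ty": -0.008,"tz": 0,"spin": 0},
    {"tx": 0.07,"ty": -0.016,"tz": 0,"spin": 0},
    {"tx": 0.105,"ty": -0.024,"tz": -0.01,"spin": 0},
    {"tx": 0.14,"ty": -0.032,"tz": -0.02,"spin": 0},
    {"tx": 0.175,"ty": -0.038,"tz": -0.03,"spin": 0},
    {"tx": 0.21,"ty": -0.038,"tz": -0.04,"spin": 0},
    {"tx": 0.245,"ty": -0.038,"tz": -0.05,"spin": 0},
    {"tx": 0.275,"ty": -0.038,"tz": -0.05,"spin": 0},
  ],
  gripper=1,
)

```text
t: 32.7
ee_pos: [740.6, -86.7, 291.3]
orientation: [-0.131, -3.136, -0.0]
ft_force: [-0.1, 0.9, -0.2]
width: 0.4
grasp_force: 0.0
```

apply_moves(
  targets=[
    {"tx": 0.0,"ty": 0,"tz": -0.02,"spin": 0},
    {"tx": 0,"ty": 0,"tz": -0.05,"spin": 0},
    {"tx": 0,"ty": 0,"tz": -0.08,"spin": 0},
    {"tx": 0,"ty": 0,"tz": -0.11,"spin": 0},
    {"tx": 0,"ty": 0,"tz": -0.13,"spin": 0},
    {"tx": 0,"ty": 0,"tz": -0.14,"spin": 0},
    {"tx": 0,"ty": 0,"tz": -0.14,"spin": 0},
    {"tx": 0,"ty": 0,"tz": -0.14,"spin": 0},
  ],
)

```text
t: 33.5
ee_pos: [740.5, -86.8, 154.8]
orientation: [0.131, 3.138, -0.0]
ft_force: [-0.6, -0.3, 0.2]
width: 0.4
grasp_force: 0.0
```

Now I push it forward.

apply_moves(
  targets=[
    {"tx": -0.015,"ty": 0,"tz": 0,"spin": 0},
    {"tx": -0.03,"ty": 0,"tz": 0,"spin": 0},
    {"tx": -0.042,"ty": 0,"tz": 0,"spin": 0},
    {"tx": -0.052,"ty": 0,"tz": 0,"spin": 0},
    {"tx": -0.062,"ty": 0,"tz": 0,"spin": 0},
    {"tx": -0.072,"ty": 0,"tz": 0,"spin": 0},
    {"tx": -0.082,"ty": 0,"tz": 0,"spin": 0},
    {"tx": -0.092,"ty": 0,"tz": 0,"spin": 0},
  ],
)

```text
t: 34.3
ee_pos: [647.8, -86.7, 154.4]
orientation: [0.131, 3.137, -0.0]
ft_force: [3.1, 0.5, 4.5]
width: 0.2
grasp_force: 2.1
```

```bash
cat > lid.py <<'E'
from h import *
ctrl.get_image('scene'); S={k:[d['uv'] for d in ctrl.pinpoint(k,'scene')[:2]] for k in ('lid_edge','tongue_tip','bar_grip')}
ctrl.get_image('top'); T={k:[d['uv'] for d in ctrl.pinpoint(k,'top')[:2]] for k in S}
for k in S:
  for a in S[k]:
    for b in T[k]:
      X,e=tri([ray('scene',a),ray('top',b)])
      if e[0]<15: print(k,X.round(),np.round(e[0],1))
print(ctrl.get_obs()['ft_force'].round(1))
E
python3 lid.py
```

```text
lid_edge [593. -12. 192.] 6.8
tongue_tip [596.  75. 205.] 3.3
bar_grip [454.  49. 103.] 3.0
[ 0.7 -0.4  0.6]
```

apply_moves(
  targets=[
    {"tx": -0.012,"ty": 0,"tz": 0,"spin": 0},
    {"tx": -0.025,"ty": 0,"tz": 0,"spin": 0},
    {"tx": -0.038,"ty": 0,"tz": 0,"spin": 0},
    {"tx": -0.05,"ty": 0,"tz": -0.004,"spin": 0},
    {"tx": -0.06,"ty": 0,"tz": -0.008,"spin": 0},
    {"tx": -0.072,"ty": 0,"tz": -0.013,"spin": 0},
    {"tx": -0.082,"ty": 0,"tz": -0.018,"spin": 0},
    {"tx": -0.092,"ty": 0,"tz": -0.025,"spin": 0},
  ],
)

```text
t: 35.5
ee_pos: [555.0, -86.8, 128.4]
orientation: [0.131, 3.139, -0.0]
ft_force: [1.7, 0.5, 1.4]
width: 0.7
grasp_force: 0.7
```

```bash
python3 lid.py
```

```text
lid_edge [495.  -5. 120.] 6.3
tongue_tip [467.  84. 119.] 2.5
bar_grip [448.  45. 120.] 7.6
[-0.4 -0.7  0.5]
```

apply_moves(
  targets=[
    {"tx": -0.009,"ty": 0,"tz": -0.007,"spin": 0},
    {"tx": -0.016,"ty": 0,"tz": -0.015,"spin": 0},
    {"tx": -0.022,"ty": 0,"tz": -0.024,"spin": 0},
    {"tx": -0.028,"ty": 0,"tz": -0.033,"spin": 0},
    {"tx": -0.032,"ty": 0,"tz": -0.04,"spin": 0},
    {"tx": -0.036,"ty": 0,"tz": -0.045,"spin": 0},
    {"tx": -0.036,"ty": 0,"tz": -0.049,"spin": 0},
    {"tx": -0.036,"ty": 0,"tz": -0.05,"spin": 0},
  ],
)

```text
t: 36.7
ee_pos: [519.2, -86.7, 78.2]
orientation: [-0.131, -3.137, -0.0]
ft_force: [-0.4, -0.5, 1.5]
width: 0.4
grasp_force: 0.6
```

```bash
python3 lid.py; python3 -c "
from h import *
print(ctrl.get_obs()['ee_pos'])
save('wrist','w9.png')"
```

```text
tongue_tip [427. 100.  32.] 7.2
tongue_tip [453.   8. 153.] 6.5
bar_grip [449.  46.  99.] 5.3
[-0.1  1.1  0.3]
[520.15007856 -86.75685755  79.02872094]
```

View pics/w9.png

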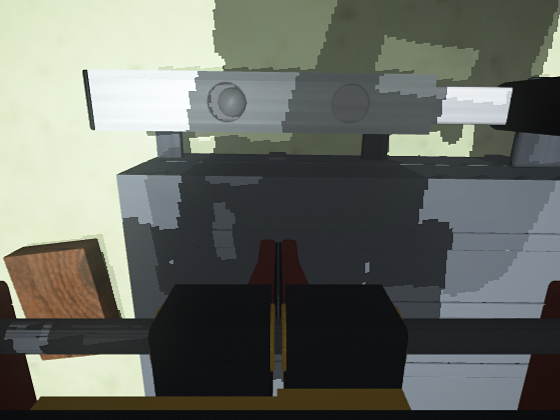

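The lid is nearly shut, with the pin at (232,100) and the second hole at (350,102). I press down gently until the force rises.

apply_moves(
  targets=[
    {"tx": -0.005,"ty": 0,"tz": -0.001,"spin": 0},
    {"tx": -0.01,"ty": 0,"tz": -0.002,"spin": 0},
    {"tx": -0.01,"ty": 0,"tz": -0.003,"spin": 0},
    {"tx": -0.01,"ty": 0,"tz": -0.004,"spin": 0},
    {"tx": -0.01,"ty": 0,"tz": -0.005,"spin": 0},
    {"tx": -0.01,"ty": 0,"tz": -0.005,"spin": 0},
    {"tx": -0.01,"ty": 0,"tz": -0.005,"spin": 0},
    {"tx": -0.01,"ty": 0,"tz": -0.005,"spin": 0},
  ],
)

```text
t: 37.95
ee_pos: [508.8, -86.7, 75.8]
orientation: [-0.131, -3.137, 0.0]
ft_force: [-10.1, 1.0, 29.9]
width: 0.4
grasp_force: 14.9
```

apply_moves(
  targets=[
    {"tx": 0,"ty": 0,"tz": 0,"spin": 0},
    {"tx": 0,"ty": 0,"tz": 0.01,"spin": 0},
    {"tx": 0,"ty": 0,"tz": 0.03,"spin": 0},
    {"tx": -0.01,"ty": 0,"tz": 0.06,"spin": 0},
    {"tx": -0.03,"ty": -0.005,"tz": 0.08,"spin": 0},
    {"tx": -0.05,"ty": -0.01,"tz": 0.09,"spin": 0},
    {"tx": -0.066,"ty": -0.012,"tz": 0.09,"spin": 0},
    {"tx": -0.066,"ty": -0.012,"tz": 0.09,"spin": 0},
  ],
)

```text
t: 38.75
ee_pos: [441.8, -98.7, 164.0]
orientation: [-0.132, -3.138, -0.0]
ft_force: [-0.6, -0.3, -0.8]
width: 0.3
grasp_force: 0.0
```

```bash
cat > pin.py <<'E'
from h import *
o=ctrl.get_obs(); print(o['ee_pos'].round(1))
save('wrist','w10.png')
for k,z in (('pin_top',77),('hole2',71),('tube_mouth',71),('bar_grip',100),('lid_edge',38),('tongue_tip',38)):
  for d in ctrl.pinpoint(k,'wrist')[:2]: print(k,round(d['score'],2),np.round(d['uv']),at_z('wrist',d['uv'],z).round(1))
ctrl.get_image('scene');S={k:[d['uv'] for d in ctrl.pinpoint(k,'scene')[:1]] for k in ('lid_edge','tongue_tip')}
ctrl.get_image('top'); T={k:[d['uv'] for d in ctrl.pinpoint(k,'top')[:1]] for k in S}
for k in S:
  for a in S[k]:
    for b in T[k]:
      X,e=tri([ray('scene',a),ray('top',b)]); print(k,X.round(),np.round(e[0],1))
E
python3 pin.py
```

```text
[441.8 -98.7 164. ]
pin_top 0.65 [274. 209.] [ 442.2 -100.9   77. ]
hole2 0.76 [346. 206.] [446.2 -44.8  71. ]
hole2 0.72 [398. 206.] [449.9  -4.2  71. ]
tube_mouth 0.89 [398. 202.] [446.7  -4.1  71. ]
bar_grip 0.57 [481. 228.] [461.7  44.5 100. ]
bar_grip 0.44 [479. 185.] [429.8  40.4 100. ]
lid_edge 0.87 [380. 232.] [483.1  -8.7  38. ]
lid_edge 0.32 [479. 225.] [483.8  79.8  38. ]
tongue_tip 0.65 [477. 184.] [445.6  75.5  38. ]
lid_edge [473.   1.  26.] 4.7
tongue_tip [435.  84.  27.] 0.5
```

View pics/w10.png

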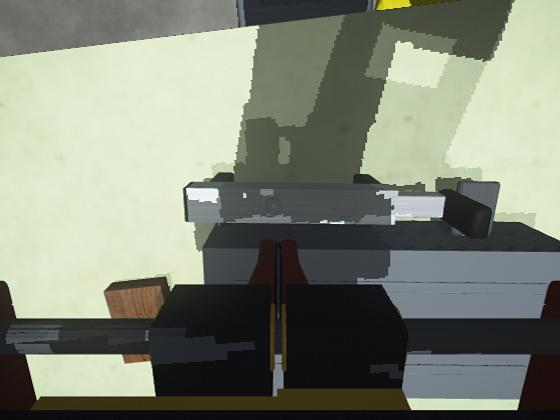

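The lid is shut with its tongue lying under the bar's path at (478,183), and the pin is at (272,207). Now I press the pin.

apply_moves(
  targets=[
    {"tx": 0,"ty": -0.003,"tz": -0.03,"spin": 0},
    {"tx": 0,"ty": -0.003,"tz": -0.06,"spin": 0},
    {"tx": 0,"ty": -0.003,"tz": -0.078,"spin": 0},
    {"tx": 0,"ty": -0.003,"tz": -0.084,"spin": 0},
    {"tx": 0,"ty": -0.003,"tz": -0.087,"spin": 0},
    {"tx": 0,"ty": -0.003,"tz": -0.09,"spin": 0},
    {"tx": 0,"ty": -0.003,"tz": -0.092,"spin": 0},
    {"tx": 0,"ty": -0.003,"tz": -0.093,"spin": 0},
  ],
)

```text
t: 40.2
ee_pos: [444.4, -101.8, 71.5]
orientation: [0.131, 3.137, -0.0]
ft_force: [-1.2, 1.6, 2.7]
width: 0.7
grasp_force: 1.1
```

apply_moves(
  targets=[
    {"tx": -0.001,"ty": 0,"tz": -0.001,"spin": 0},
    {"tx": -0.002,"ty": 0,"tz": -0.002,"spin": 0},
    {"tx": -0.002,"ty": 0,"tz": -0.002,"spin": 0},
    {"tx": -0.002,"ty": 0,"tz": -0.002,"spin": 0},
    {"tx": -0.002,"ty": 0,"tz": -0.002,"spin": 0},
    {"tx": -0.002,"ty": 0,"tz": -0.002,"spin": 0},
    {"tx": -0.002,"ty": 0,"tz": -0.002,"spin": 0},
    {"tx": -0.002,"ty": 0,"tz": -0.002,"spin": 0},
  ],
)

```text
t: 41.0
ee_pos: [444.5, -101.9, 71.1]
orientation: [0.131, 3.133, -0.001]
ft_force: [-0.3, 4.5, 21.0]
width: 0.3
grasp_force: 10.3
```

```bash
python3 pin.py | grep -v tongue
```

```text
[ 444.5 -101.9   71.1]
hole2 0.67 [384. 250.] [443.3 -46.3  71. ]
tube_mouth 0.61 [462. 251.] [446.8  -6.4  71. ]
lid_edge 0.67 [426. 278.] [480.7  -9.6  38. ]
lid_edge [480.  -5.  53.] 13.2
```

apply_moves(
  targets=[
    {"tx": 0,"ty": 0,"tz": 0.01,"spin": 0},
    {"tx": 0,"ty": 0,"tz": 0.03,"spin": 0},
    {"tx": 0,"ty": 0.02,"tz": 0.06,"spin": 0},
    {"tx": 0,"ty": 0.05,"tz": 0.08,"spin": 0},
    {"tx": 0,"ty": 0.08,"tz": 0.09,"spin": 0},
    {"tx": 0,"ty": 0.1,"tz": 0.09,"spin": 0},
    {"tx": 0,"ty": 0.1,"tz": 0.09,"spin": 0},
    {"tx": 0,"ty": 0.1,"tz": 0.09,"spin": 0},
  ],
)

```text
t: 42.45
ee_pos: [442.1, -1.7, 159.2]
orientation: [0.129, 3.138, -0.0]
ft_force: [-0.4, -0.2, -0.1]
width: 0.6
grasp_force: 0.0
```

```bash
sed -i s/w10/w11/ pin.py; python3 pin.py
```

```text
[442.1  -1.7 159.2]
hole2 0.59 [224. 217.] [443.2 -44.   71. ]
tube_mouth 0.78 [277. 218.] [446.9  -3.2  71. ]
bar_grip 0.84 [364. 241.] [459.4  57.2 100. ]
bar_grip 0.46 [366. 190.] [422.8  58.7 100. ]
tongue_tip 0.85 [366. 192.] [440.6  74.3  38. ]
lid_edge [481.   6.  39.] 11.4
tongue_tip [434.  94.  20.] 2.9
```

View pics/w11.png

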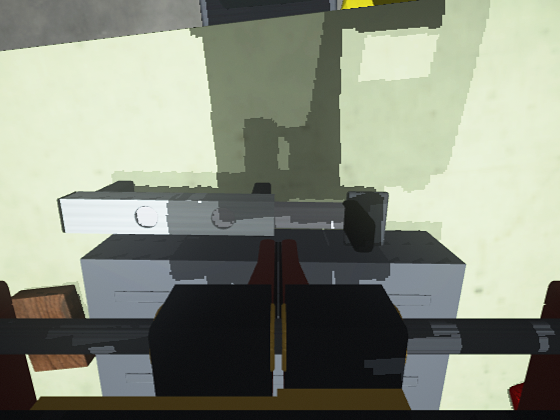

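The pin has left the first hole (147,215), and the bar has jumped out with its grip at (364,220). I set the closed fingers between the mouth and the grip and push left.

apply_moves(
  targets=[
    {"tx": 0.004,"ty": 0.01,"tz": 0,"spin": 0},
    {"tx": 0.008,"ty": 0.02,"tz": -0.02,"spin": 0},
    {"tx": 0.008,"ty": 0.022,"tz": -0.04,"spin": 0},
    {"tx": 0.008,"ty": 0.022,"tz": -0.06,"spin": 0},
    {"tx": 0.008,"ty": 0.022,"tz": -0.074,"spin": 0},
    {"tx": 0.008,"ty": 0.022,"tz": -0.074,"spin": 0},
    {"tx": 0.008,"ty": 0.03,"tz": -0.074,"spin": 0},
    {"tx": 0.009,"ty": 0.035,"tz": -0.074,"spin": 0},
  ],
)

```text
t: 43.9
ee_pos: [451.4, 34.1, 85.5]
orientation: [0.131, 3.138, 0.0]
ft_force: [-0.4, -0.1, -0.0]
width: 0.3
grasp_force: 0.0
```

apply_moves(
  targets=[
    {"tx": 0,"ty": 0.005,"tz": 0,"spin": 0},
    {"tx": 0.001,"ty": 0.01,"tz": 0,"spin": 0},
    {"tx": 0.001,"ty": 0.015,"tz": 0,"spin": 0},
    {"tx": 0.002,"ty": 0.02,"tz": 0,"spin": 0},
    {"tx": 0.002,"ty": 0.025,"tz": 0,"spin": 0},
    {"tx": 0.003,"ty": 0.03,"tz": 0,"spin": 0},
    {"tx": 0.003,"ty": 0.034,"tz": 0,"spin": 0},
    {"tx": 0.003,"ty": 0.036,"tz": 0,"spin": 0},
  ],
)

```text
t: 44.7
ee_pos: [454.4, 69.7, 84.9]
orientation: [0.13, 3.138, 0.0]
ft_force: [2.5, -3.8, 1.0]
width: 0.2
grasp_force: 1.7
```

apply_moves(
  targets=[
    {"tx": 0,"ty": 0.002,"tz": 0,"spin": 0},
    {"tx": 0,"ty": 0.004,"tz": 0,"spin": 0},
    {"tx": 0,"ty": 0.005,"tz": 0,"spin": 0},
    {"tx": 0,"ty": 0.006,"tz": 0,"spin": 0},
    {"tx": 0.001,"ty": 0.007,"tz": 0,"spin": 0},
    {"tx": 0.001,"ty": 0.008,"tz": 0,"spin": 0},
    {"tx": 0.001,"ty": 0.009,"tz": 0,"spin": 0},
    {"tx": 0.001,"ty": 0.01,"tz": 0,"spin": 0},
  ],
)

```text
t: 45.5
ee_pos: [454.6, 79.3, 84.7]
orientation: [-0.131, -3.138, 0.0]
ft_force: [-0.9, -0.9, -1.1]
width: 0.5
grasp_force: 0.8
```

```bash
sed -i s/w11/w12/ pin.py; python3 pin.py
```

```text
[454.6  79.3  84.7]
pin_top 0.81 [ 47. 254.] [444.3 -45.   77. ]
pin_top 0.31 [129. 248.] [ 4.445e+02 -2.000e-01  7.700e+01]
hole2 0.73 [ 59. 248.] [443.1 -42.2  71. ]
tube_mouth 0.66 [126. 246.] [445.5  -4.4  71. ]
bar_grip 0.97 [313. 287.] [463.1  96.2 100. ]
bar_grip 0.52 [151. 276.] [450.6  19.3 100. ]
lid_edge 0.71 [154. 274.] [479.9  -6.9  38. ]
tongue_tip 0.91 [269. 211.] [441.9  75.   38. ]
lid_edge [485.  -5.  49.] 4.6
```

apply_moves(
  targets=[
    {"tx": 0,"ty": -0.01,"tz": 0,"spin": 0},
    {"tx": 0,"ty": -0.02,"tz": 0.005,"spin": 0},
    {"tx": 0,"ty": -0.03,"tz": 0.03,"spin": 0},
    {"tx": -0.005,"ty": -0.05,"tz": 0.06,"spin": 0},
    {"tx": -0.007,"ty": -0.08,"tz": 0.08,"spin": 0},
    {"tx": -0.01,"ty": -0.11,"tz": 0.08,"spin": 0},
    {"tx": -0.01,"ty": -0.125,"tz": 0.08,"spin": 0},
    {"tx": -0.01,"ty": -0.125,"tz": 0.08,"spin": 0},
  ],
)

```text
t: 46.95
ee_pos: [444.7, -47.9, 165.4]
orientation: [0.136, 3.138, -0.001]
ft_force: [0.0, 0.1, -0.4]
width: 0.4
grasp_force: 0.0
```

```bash
cat > v.py <<'E'
from h import *
import json,sys,os
o=ctrl.get_obs(); print(o['ee_pos'].round(1))
f='rays.json'; R=json.load(open(f)) if os.path.exists(f) else {}
for i in range(3):
  ctrl.get_image('wrist')
  for k,z in (('pin_top',77),('hole2',71),('tube_mouth',71),('bar_grip',100)):
    for d in ctrl.pinpoint(k,'wrist')[:1]:
      if i==0: print(k,round(d['score'],2),np.round(d['uv'],1),at_z('wrist',d['uv'],z).round(1))
      a,b=ray('wrist',d['uv']); R.setdefault(k,[]).append([a.tolist(),b.tolist()])
json.dump(R,open(f,'w'))
for k in R:
  X,e=tri([(np.array(a),np.array(b)) for a,b in R[k]]) ; print(k,len(R[k]),X.round(1),np.round(e,1).max())
E
python3 v.py
```

```text
[444.7 -47.9 165.4]
pin_top 0.59 [278.9 212.5] [445.9 -45.1  77. ]
hole2 0.96 [281.3 207. ] [443.4 -42.5  71. ]
tube_mouth 0.74 [331.8 209.1] [448.4  -2.6  71. ]
bar_grip 0.63 [485.9 223.8] [459.1 101.7 100. ]
pin_top 3 [375.1 -39.6 304.1] 0.5
hole2 3 [377.1 -39.4 296.8] 0.2
tube_mouth 3 [366.4 -39.9 332.7] 0.1
bar_grip 3 [365.4 -43.7 333.1] 0.2
```

apply_moves(
  targets=[
    {"tx": 0.02,"ty": -0.02,"tz": 0,"spin": 0},
    {"tx": 0.05,"ty": -0.04,"tz": 0,"spin": 0},
    {"tx": 0.08,"ty": -0.06,"tz": 0,"spin": 0},
    {"tx": 0.1,"ty": -0.08,"tz": 0,"spin": 0},
    {"tx": 0.11,"ty": -0.1,"tz": 0,"spin": 0},
    {"tx": 0.11,"ty": -0.1,"tz": 0,"spin": 0},
    {"tx": 0.11,"ty": -0.1,"tz": 0,"spin": 0},
    {"tx": 0.11,"ty": -0.1,"tz": 0,"spin": 0},
  ],
)

```text
t: 48.5
ee_pos: [553.9, -145.0, 164.6]
orientation: [-0.13, -3.138, -0.001]
ft_force: [-0.0, 0.1, -0.1]
width: 0.8
grasp_force: 0.0
```

```bash
python3 v.py
```

```text
[ 553.9 -145.   164.6]
pin_top 0.93 [407.4  47.8] [446.2 -47.6  77. ]
hole2 0.68 [550.1  35.1] [445.6  51.9  71. ]
tube_mouth 0.72 [465.2  49.7] [450.3  -5.6  71. ]
bar_grip 0.18 [408.8  48.2] [449.9 -55.5 100. ]
pin_top 6 [445.2 -45.3  72.5] 2.0
hole2 6 [441.6 -42.1 121.4] 47.2
tube_mouth 6 [448.5  -4.   67.5] 2.3
bar_grip 5 [402.7 -88.6 340.4] 91.2
```

apply_moves(
  targets=[
    {"tx": 0,"ty": 0.04,"tz": 0,"spin": 0},
    {"tx": 0,"ty": 0.08,"tz": 0,"spin": 0},
    {"tx": 0,"ty": 0.12,"tz": 0,"spin": 0},
    {"tx": 0,"ty": 0.16,"tz": 0,"spin": 0},
    {"tx": 0,"ty": 0.2,"tz": 0,"spin": 0},
    {"tx": 0,"ty": 0.2,"tz": 0,"spin": 0},
    {"tx": 0,"ty": 0.2,"tz": 0,"spin": 0},
    {"tx": 0,"ty": 0.2,"tz": 0,"spin": 0},
  ],
)

```text
t: 50.05
ee_pos: [554.8, 53.5, 164.8]
orientation: [-0.131, -3.139, 0.0]
ft_force: [0.2, 1.0, -0.5]
width: 0.5
grasp_force: 0.0
```

```bash
python3 v.py
```

```text
[554.8  53.5 164.8]
pin_top 0.67 [121.3  72.3] [446.1 -45.6  77. ]
hole2 0.58 [129.2  71.4] [445.2 -42.4  71. ]
tube_mouth 0.9 [183.5  71.5] [448.5  -4.2  71. ]
bar_grip 0.72 [333.1  68.1] [457.9  96.4 100. ]
pin_top 9 [445.1 -45.9  74.3] 1.7
hole2 9 [445.1 -36.  103.5] 51.7
tube_mouth 9 [448.3  -4.6  69. ] 2.3
bar_grip 8 [461.7  25.4 200.4] 152.9
```

apply_moves(
  targets=[
    {"tx": -0.03,"ty": 0.002,"tz": 0,"spin": 0},
    {"tx": -0.06,"ty": 0.006,"tz": 0,"spin": 0},
    {"tx": -0.09,"ty": 0.006,"tz": 0,"spin": 0},
    {"tx": -0.11,"ty": 0.006,"tz": -0.02,"spin": 0},
    {"tx": -0.11,"ty": 0.006,"tz": -0.04,"spin": 0},
    {"tx": -0.11,"ty": 0.006,"tz": -0.04,"spin": 0},
    {"tx": -0.11,"ty": 0.006,"tz": -0.04,"spin": 0},
    {"tx": -0.11,"ty": 0.006,"tz": -0.04,"spin": 0},
  ],
)

```text
t: 51.6
ee_pos: [446.0, 60.4, 125.6]
orientation: [0.131, 3.137, 0.0]
ft_force: [-0.9, -0.0, 1.1]
width: 0.6
grasp_force: 0.0
```

```bash
rm rays.json; python3 v.py
```

```text
[446.   60.4 125.6]
pin_top 0.54 [121.5 238.9] [444.6 -43.6  77. ]
hole2 0.87 [125.4 237. ] [445.4 -43.8  71. ]
tube_mouth 0.78 [182.2 236.1] [447.7  -5.   71. ]
bar_grip 0.96 [340.2 262.3] [461.6  97.1 100. ]
pin_top 3 [363.2  75.4 301.9] 0.5
hole2 3 [367.   69.5 290.9] 0.5
tube_mouth 3 [368.4  67.3 286.9] 0.4
bar_grip 3 [375.   68.8 273.2] 0.3
```

apply_moves(
  targets=[
    {"tx": 0,"ty": -0.04,"tz": 0,"spin": 0},
    {"tx": 0,"ty": -0.08,"tz": 0,"spin": 0},
    {"tx": 0,"ty": -0.12,"tz": 0,"spin": 0},
    {"tx": 0,"ty": -0.16,"tz": 0,"spin": 0},
    {"tx": 0,"ty": -0.2,"tz": 0,"spin": 0},
    {"tx": 0,"ty": -0.21,"tz": 0,"spin": 0},
    {"tx": 0,"ty": -0.21,"tz": 0,"spin": 0},
    {"tx": 0,"ty": -0.21,"tz": 0,"spin": 0},
  ],
)

```text
t: 53.15
ee_pos: [444.5, -149.0, 124.6]
orientation: [-0.131, -3.138, -0.001]
ft_force: [-0.8, 0.2, -0.6]
width: 0.4
grasp_force: 0.0
```

```bash
python3 v.py; tail -n +1 pin.py | head -0; python3 - <<'E'
from h import *
for k,z in (('packer',4),('stray',0)): pass
for n in ['top','scene']:
  ctrl.get_image(n)
  for k in ('stray','packer','tape_measure'):
    print(n,k,[(round(d['score'],2),at_z(n,d['uv'],0).round()) for d in ctrl.pinpoint(k,n)[:2]])
E
```

```text
[ 444.5 -149.   124.6]
pin_top 0.93 [435.1 217.4] [445.  -45.4  77. ]
hole2 0.89 [434.1 212.8] [443.9 -43.4  71. ]
tube_mouth 0.68 [492.4 213. ] [447.3  -4.7  71. ]
pin_top 6 [444.6 -45.4  74.8] 1.9
hole2 6 [445.2 -44.1  69.2] 1.6
tube_mouth 6 [448.1  -5.2  69.2] 1.4
bar_grip 3 [375.   68.8 273.2] 0.3
top stray [(0.63, array([ 574., -250.,    0.]))]
top packer [(0.45, array([ 571., -245.,    0.]))]
top tape_measure []
scene stray [(0.94, array([ 582., -261.,    0.]))]
scene packer []
scene tape_measure [(0.7, array([436.,  -9.,   0.]))]
```

```bash
python3 -c "
from workcell import ctrl
print(ctrl.close_job())"
```

```text
the job is handed in; nothing more can be done
None
```

The job is handed in: the offcut lies on the table right of the case, the packer, tape measure and green bit case (no sanding block was there) are packed, the lid is shut, and the bar is out about 58 mm with the pin measured about 5.6 mm above the second hole (fully up is 6); no verdict came back.

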